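# Lift the parts basket out of the ultrasonic cleaner and hold it to drain

## Task

The ultrasonic cleaner has finished: lift off its steel lid and set it down flat, right way up, on the blue draining mat without dropping it. Then swing the basket's folded handle upright while the basket still stands in the tank, lift the basket straight out by that handle with all its parts inside, and keep it level and steady in the air over the tank, clear of the rim, so that it can drain. Finish while still holding it there; do not disturb the other things on the bench.

Things in the scene. Friction and masses are not known exactly. Their poses are not given: they have to be found in the camera images.
- cleaner: The ultrasonic cleaner: a fixed white housing, 250 mm along its x, 182 mm along its y, steel deck 126 mm above the bench, with a dark grey control panel on its front (-x) end. Origin at the centre of its underside on the bench, straight below the middle of the tank. The open stainless tank is 208 mm (x) by 136 mm (y) inside, its floor 50 mm above the bench; a raised lip 3 mm thick runs round the opening, its top 132 mm above the bench.
- lid: The lid: a shallow upside-down stainless pan, 226 mm (its x) by 154 mm (y) by 18 mm, 0.26 kg, walls 3 mm, lying loose on the cleaner's deck over the raised lip (about 3 mm play). Origin at the centre of its lower edge plane; its z points up. It starts aligned with the cleaner. On the mat its origin is 4 mm above the bench.
- lid_handle (a point): Middle of the lid's black bar handle: a bar 84 mm long along the lid's y, 13 mm thick (along x) and 13 mm high, its centre 45 mm above the lid's lower edge and 27 mm above the lid's top plate; open below the bar between two posts 34 mm either side of the middle. Axes as the lid's.
- basket: The stainless wire basket, 188 mm (its x) by 106 mm (y) by 64 mm high, about 0.36 kg, standing loose on four rubber feet on the tank floor, with 10 to 15 mm play to the tank walls. Origin at the centre of its underside, 50 mm above the bench at the start; axes nearly those of the cleaner. Hidden under the lid at the start.
- basket_pivot (a point): Middle of the basket handle's hinge line, 62 mm above the basket's underside; the line runs along the basket's y. Axes as the basket's.
- bail_grip (a point): Middle of the basket handle's grip: a black sleeve 13 mm in diameter and 64 mm long, lying along the basket's y, on a steel wire bow 111 mm wide. The grip's axis is 65 mm from the hinge line. There is only air between the folded grip and the basket's end wall 30 mm away and down to the parts on the basket floor.
- bail (a joint): Angle of the basket's handle in rad: 0 is upright (grip straight above the hinge line, in line with the basket's z), positive leans to the basket's -x. It moves from -1.4 to 1.4, swings freely with next to no friction and starts folded at about 1.4, the grip then 64 mm from the basket's middle and 11 mm above the hinge line. When the basket hangs by the upright handle it levels itself about the hinge line.
- mat: The blue rubber draining mat, fixed on the bench: 280 mm (its x) by 200 mm (y), 4 mm thick. Origin at the centre of its underside. Empty at the start.
- stir_bar_1: White stirring bar, 9 x 30 x 9 mm, 10 g, lying loose on the basket floor (9 mm above the basket's underside). Origin at its underside.
- stir_bar_2: White stirring bar, 9 x 24 x 9 mm, 10 g, likewise in the basket.
- nut_1: Brass fitting nut, hexagonal, 19 mm across, 14 mm high, 14 g, standing loose on the basket floor. Origin at its underside.
- nut_2: A second brass fitting nut of the same size, likewise in the basket.
- beaker_600: Bystander: empty glass beaker, 95 x 90 x 118 mm, at the back of the bench. Origin at its underside.
- wash_bottle: Bystander: white wash bottle with red cap, 108 x 62 x 190 mm, at the back of the bench. Origin at its underside.
- timer: Bystander: small white bench timer, 37 x 64 x 60 mm. Origin at its underside.
- tweezers: Bystander: steel tweezers lying flat, 14 x 113 x 8 mm. Origin at the underside.
- petri_dish: Bystander: lidded petri dish, 96 mm across, 15 mm high. Origin at its underside.
- pipette_bulb: Bystander: red rubber pipette bulb, 49 x 70 x 49 mm. Origin at its underside.

How it is judged (in metres and radians):
On the way, in this order (a step that is already met when the one before it is completed fails the run):
1. the lid lies flat and released on the draining mat (horizontal distance between lid and mat below 0.06 m and height (world z) of lid below 0.012 m and angle between lid's own z axis and vertical below 0.08 rad and linear speed of lid below 0.02 m/s and contact force between the fingers and lid below 0.05 N), for 0.2 s.
2. the basket's handle stands upright while the basket is still in the tank (value of joint bail between -0.35 and 0.35 rad and height (world z) of basket below 0.065 m), for 0.1 s.
3. the basket hangs clear above the tank's rim (height (world z) of basket above 0.147 m and horizontal distance between basket and cleaner below 0.06 m and contact force between basket and cleaner below 0.05 N), for 0.2 s.
At the end, for the whole second after the job is handed in: Lid at rest, flat and let go on the mat (centres within 60 mm). Basket held by the fingers, at rest, level within 0.14 rad, underside 147 mm or more above the bench, within 40 mm of the tank's middle, touching neither cleaner nor lid, all four parts inside (all of step 1 and x of stir_bar_1 in the frame of basket between -0.094 and 0.094 m and y of stir_bar_1 in the frame of basket between -0.053 and 0.053 m and z of stir_bar_1 in the frame of basket between 0 and 0.06 m and x of stir_bar_2 in the frame of basket between -0.094 and 0.094 m and y of stir_bar_2 in the frame of basket between -0.053 and 0.053 m and z of stir_bar_2 in the frame of basket between 0 and 0.06 m and x of nut_1 in the frame of basket between -0.094 and 0.094 m and y of nut_1 in the frame of basket between -0.053 and 0.053 m and z of nut_1 in the frame of basket between 0 and 0.06 m and x of nut_2 in the frame of basket between -0.094 and 0.094 m and y of nut_2 in the frame of basket between -0.053 and 0.053 m and z of nut_2 in the frame of basket between 0 and 0.06 m and height (world z) of basket above 0.147 m and horizontal distance between basket and cleaner below 0.04 m and angle between basket's own z axis and vertical below 0.14 rad and linear speed of basket below 0.03 m/s and angular speed of basket below 0.25 rad/s and contact force between the fingers and basket above 1 N and contact force between basket and cleaner below 0.05 N and contact force between basket and lid below 0.05 N); the arm keeps its last pose, push and grip.
It fails at once if the lid is dropped (in the air with no fingers on it) (height (world z) of lid between 0.03 and 0.105 m and contact force between the fingers and lid below 0.02 N and contact force between lid and cleaner below 0.02 N).
It fails at once if the basket is tipped by more than 0.3 rad (angle between basket's own z axis and vertical above 0.3 rad).
It fails at once if a bystander is moved by more than 20 mm (distance of any of beaker_600, wash_bottle, timer, tweezers, petri_dish, pipette_bulb from where it was at the start of the episode above 0.02 m).
It also fails if it takes over 59 s, if anything falls off the work surface, if the arm or the gripper's body presses on something with over 40 N, if the wrist force passes 120 N, or if a joint passes its speed limit or range.

## Robot

A 6-joint arm with a two-finger parallel gripper is mounted at the origin on a cart in front of the work surface, level with it; the furniture and walls round the work are solid. World frame = base frame: x ahead of the robot, y to its left, z up, the work surface at z = 0. Lengths are in m, angles in degrees, forces in N, time in s.
With the tool pointing down it reaches from about 0.4 to 0.825 m from the base axis. Payload 7 kg.
Tool frame: the origin (TCP) lies on the front face of the gripper's body, between the roots of the fingers; the fingertips stand 66 mm ahead of it and the grasp point (between the pads) lies 47 mm ahead of it; z points along the fingers, y is the line along which they close (so a half turn about z gives the same grasp; the last joint's range is limited). The gripper opens to 88 mm and grips with 3 to 60 N. Pads are 19 mm wide; open, the fingers measure 130 mm over their backs; the gripper's body (78 mm by 193 mm) begins 47 mm behind the grasp point.
Start: joints at [88.757, 20.546, 0.682, 0, -70.136, -16.507], TCP at [0.206, 0.643, 0.292] pointing down, gripper open.
Joint ranges: [-176.03, 176.03], [-82.01, 121.73], [-58.28, 71.71], [-173.87, 95.51], [-174.79, -0.11], [-173.66, 173.66]. Speed limits (degrees/s): [136.94, 136.94, 172.46, 180, 180, 180].

## Interface

Orientations are given as [roll, pitch, yaw] about the fixed x, y, z axes, in that order (R = Rz(yaw) Ry(pitch) Rx(roll)).
In Python, from plant import ctrl gives the robot as it stands.
- The arm moves only by the tool send_rows, never from a script. Its argument "deltas" is a list of rows, each a list of 2 entries, a list of its own where there are three numbers: the shift along the tool's x, y, z each as a share of 800 mm, from -1 to 1, then the turn about the tool's z as a share of 90 degrees, from -1 to 1. A call has exactly 5 rows; each row is the pose to reach, as a shift and turn from the pose commanded when the call began, along the tool's axes at that moment; what a row does not reach only later rows make up. A row lasts 1/12 s, in which the tool goes at most 41.7 mm and 7.16 degrees, less where a joint would pass 70% of its speed; a pose out of reach is approached as far as the arm can. A call with a number of a shift or a turn outside -1 to 1 is refused whole. A call with a gripper value outside its range is refused whole. "gripper" is the opening, from 0 (shut) to 1 (fully open), set as the call begins (left out, the last holds). The fingers move at their own pace and stop on an object; the grip force is fixed at half the most. Time passes only in rows, so rows that repeat a pose let the fingers close, or fill a call up. It gives the time, the measured TCP pose, the force, the opening and the grip force at its end, in the units of the state.
- ctrl.get_obs(): the state, without advancing time (a new reading comes with each control period).
- ctrl.snapshot(name): name is "scene" or "top"; returns a dict with "color" (384x512x3 uint8, red, green, blue), "vertical_fov" (degrees; the focal length in pixels is half the picture's height over the tangent of half this angle, whatever the lens; pixels are square), "cx", "cy" (the principal point, pixels), "k1" (the pictures are not rectified: a ray, as slopes to the right and down, at radius r is drawn at 1 + k1 r^2 times it, then the intrinsics apply), "rvec" (rotation vector, rad) and "tvec" (3), from world to camera coordinates, as OpenCV has them. Camera axes: x right, y down, z forward; pixel columns grow to the right and rows downward; lengths in m; the calibration is good to about 2 mm. A picture is of the moment at which its call begins. There is no depth.
- ctrl.close_job(): hands the job in; it is judged then, once.
Trained networks look in a picture, given as the dict that the camera call returned (one of the last four; its "shot" number tells which), for a name from the list of things; names that differ only in an ending like _2 or _b are one class to them, and where a whole thing is asked for, a point or a joint stands for the part that bears it (a point fixed in the world has none). Each returns a list of dicts, best first, with "conf" (0 to 1); they miss things now and then, are a little off and sometimes report something else, mostly with a low value. They report only what shows in the picture. A call takes as long as a camera call.
- ctrl.boxes_of(picture, thing): "xy" ([column, row] as shares, 0 to 1, of the picture: columns of its width, rows of its height, amid what is visible of it).
- ctrl.cut_out(picture, thing): "pixels" (384x512 bool, what is visible of it) and "xy" ([column, row] as shares, 0 to 1, of the picture: columns of its width, rows of its height, amid what is visible of it).
The state is a dict: "clock": time; "joint_pos": joint angles; "qvel": joint speeds; "tau": joint torques, N m; "tool_pos": TCP position; "orientation": TCP orientation; "force": force on the tool from outside, world axes, zero at the start; "moment": the same for the moment, N m; "opening": finger opening in m; "gripper_force": force on a finger pad.
Only numpy, scipy, OpenCV 4.12 (cv2) and the standard library are available. Lean on these libraries where they do the work, as an engineer would, in place of code of your own. Each camera call takes 0.05 s, during which the arm holds its last target. There are 200 camera calls.

## Working session

There is one attempt and no reset: what is moved stays moved. The work goes in short steps, Python scripts to look and compute and a tool call to move; the robot and the scene stay as the last step left them, time stands still between calls to the robot, and variables do not carry over. Pictures are saved under pics/ and viewed, at most 12 in all, crops included, and the job is handed in when it is done.

Besides the shell and the picture viewer there is one more tool, called after "Emit:" as name(argument=value, ...) on one line, values as JSON. send_rows: Moves the arm, as the interface text tells. Shift numbers are shares of 800 mm and turn numbers shares of 90 degrees, none past 1 either way. Its arguments: {"type":"object","properties":{"deltas":{"type":"array","items":{"type":"array"}},"gripper":{"type":"number"}},"required":["deltas"]}

```bash
mkdir -p pics; cat > h.py <<'E'
import numpy as np, cv2
from plant import ctrl
from scipy.spatial.transform import Rotation as R
def ray(p,uv):
    f=192/np.tan(np.radians(p["vertical_fov"])/2)
    d=(np.array(uv,float)-[p["cx"],p["cy"]])/f
    u=d.copy()
    for _ in range(20): u=d/(1+p["k1"]*(u@u))
    Rm=cv2.Rodrigues(np.array(p["rvec"],float))[0]
    t=np.array(p["tvec"],float).ravel()
    return -Rm.T@t, Rm.T@np.array([u[0],u[1],1])
def at(p,uv,z):
    o,d=ray(p,uv); return o+d*(z-o[2])/d[2]
def proj(p,X):
    f=192/np.tan(np.radians(p["vertical_fov"])/2)
    Rm=cv2.Rodrigues(np.array(p["rvec"],float))[0]
    c=Rm@np.array(X)+np.array(p["tvec"],float).ravel(); s=c[:2]/c[2]
    return s*(1+p["k1"]*(s@s))*f+[p["cx"],p["cy"]]
def save(p,n): cv2.imwrite("pics/"+n+".png",p["color"][:,:,::-1])
E
python3 - <<'E'
from h import *
np.set_printoptions(precision=4,suppress=True)
o=ctrl.get_obs();print(o["tool_pos"],o["orientation"],o["opening"],o["clock"])
ims=[]
for n in("scene","top"):
    p=ctrl.snapshot(n);ims.append(p["color"])
    print(n,p["vertical_fov"],p["cx"],p["cy"],p["k1"],"cam",ray(p,[256,192])[0])
    for t,z in(("lid",.13),("lid_handle",.16),("cleaner",.126),("mat",.004)):
        for d in ctrl.cut_out(p,t)[:2]:
            uv=np.array(d["xy"])*[512,384]
            m=d["pixels"].astype(np.uint8);c=max(cv2.findContours(m,0,1)[0],key=cv2.contourArea)
            b=cv2.boxPoints(cv2.minAreaRect(c))
            print(t,round(d["conf"],2),uv,at(p,uv,z)[:2],"corners",[at(p,q,z)[:2].round(3).tolist() for q in b])
    cv2.imwrite(f"pics/{n}0.png",p["color"][:,:,::-1])
E
```

```text
[0.2057 0.6425 0.2912] [179.9065  -0.0072 -17.7558] 0.0878420190008849 0.0
scene 53.56901416619034 250.71465875588171 193.0995914586811 -0.10537628913872775 cam [-0.0189 -0.1144  0.7401]
lid 0.98 [363.6224 255.2832] [ 0.5563 -0.0354] corners [[0.449, 0.053], [0.714, 0.084], [0.692, -0.107], [0.449, -0.102]]
lid_handle 0.59 [362.3936 253.5936] [ 0.5311 -0.0356] corners [[0.428, 0.044], [0.676, 0.074], [0.656, -0.106], [0.428, -0.102]]
mat 0.96 [200.3968 235.584 ] [0.5199 0.3838] corners [[0.417, 0.513], [0.778, 0.466], [0.636, 0.249], [0.342, 0.322]]
top 44.52217571343427 251.14671587176736 189.33390306482073 -0.0699237949834975 cam [0.5722 0.2743 1.3477]
lid 0.79 [361.7792 213.888 ] [ 0.5686 -0.0351] corners [[0.678, 0.053], [0.679, -0.111], [0.448, -0.109], [0.449, 0.054]]
lid_handle 0.64 [358.6048 219.1872] [ 0.5551 -0.0192] corners [[0.675, 0.061], [0.676, -0.099], [0.449, -0.097], [0.449, 0.062]]
mat 0.71 [206.2848 226.7904] [0.5299 0.3801] corners [[0.414, 0.517], [0.692, 0.447], [0.641, 0.248], [0.364, 0.319]]
```

View pics/top0.png

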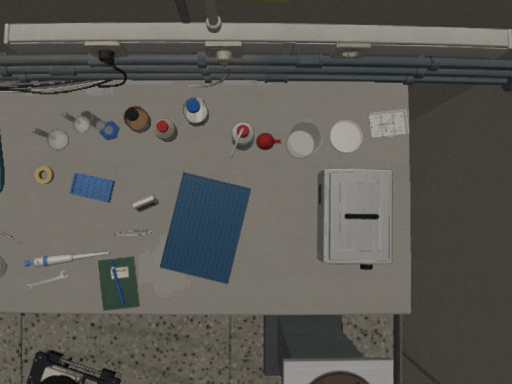

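View pics/scene0.png

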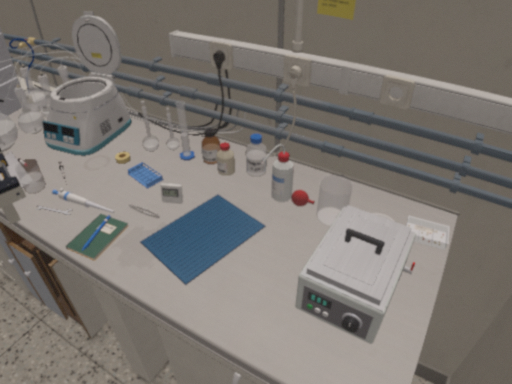

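The top view shows the cleaner at right with the black lid handle at about (362,216), the mat centred near (206,228), and no obstacle between them. The scene view agrees, with the handle at (364,240). Next I'll measure the handle and mat more precisely.

```bash
cat > m.py <<'E'
from h import *
np.set_printoptions(precision=4,suppress=True)
def dark(p,x0,x1,y0,y1,th=60):
    g=p["color"].max(2)[y0:y1,x0:x1]<th
    n,l,s,c=cv2.connectedComponentsWithStats(g.astype(np.uint8))
    k=1+np.argmax(s[1:,4]); return np.argwhere(l==k)[:,::-1]+[x0,y0]
E
python3 - <<'E'
from m import *
p=ctrl.snapshot("top");q=dark(p,335,390,200,232)
r=cv2.minAreaRect(q.astype(np.float32));print("top",len(q),r,q.mean(0),at(p,q.mean(0),.177))
a,b=q[q[:,0].argmin()],q[q[:,0].argmax()];print(at(p,a,.177),at(p,b,.177))
s=ctrl.snapshot("scene");q=dark(s,340,390,225,255)
print("scene",len(q),q.min(0),q.max(0))
X=at(p,dark(p,335,390,200,232).mean(0),.177)
print("proj in scene",proj(s,X))
# mat by colour
h=p["color"].astype(int);m=((h[:,:,2]-h[:,:,0]>30)&(h[:,:,2]<140)).astype(np.uint8)
c=max(cv2.findContours(m,0,1)[0],key=cv2.contourArea);r=cv2.minAreaRect(c);print("mat",r,at(p,r[0],.004),[at(p,k,.004)[:2].tolist() for k in cv2.boxPoints(r)])
for t in("petri_dish","beaker_600","wash_bottle","timer","tweezers","pipette_bulb"):
    d=ctrl.boxes_of(p,t)
    if d: uv=np.array(d[0]["xy"])*[512,384];print(t,d[0]["conf"],uv,at(p,uv,.03)[:2])
E
```

```text
top 152 ((361.5, 216.0), (4.0, 33.0), 90.0) [361.9474 215.8618] [ 0.5637 -0.0235  0.177 ]
[0.5658 0.0195 0.177 ] [ 0.5635 -0.0644  0.177 ]
scene 143 [346 231] [381 252]
proj in scene [363.3906 235.5651]
mat ((204.88389587402344, 227.34912109375), (68.64495086669922, 96.99098205566406), 13.760785102844238) [0.5283 0.3841 0.004 ] [[0.41684899797459174, 0.5112479659561677], [0.6862984264446353, 0.4479981122321114], [0.6402435656329409, 0.2563442430782465], [0.37138948578460323, 0.3209789770224164]]
petri_dish 0.87 [347.0848 136.512 ] [ 0.7883 -0.02  ]
beaker_600 0.76 [301.4144 141.3888] [0.7732 0.1107]
wash_bottle 0.85 [240.5888 137.3184] [0.7836 0.2832]
timer 0.84 [144.384  203.7888] [0.5943 0.5525]
pipette_bulb 0.74 [263.424  140.8128] [0.774  0.2185]
```

```bash
cat > plan.py <<'E'
# plan.plan([(x,y,z,yaw,nrows),...]): smooth moves of nrows each (multiples of 5); prints rows per call
from h import *
def plan(wps):
    o=ctrl.get_obs(); P=np.array(o["tool_pos"]); Q=R.from_euler("xyz",o["orientation"],degrees=True)
    print("from",P.round(4),np.round(o["orientation"],2),"t",round(o["clock"],2))
    yaw=o["orientation"][2]; ideal=P.copy()
    for x,y,z,yw,n in wps:
        tgt=np.array([x,y,z]); i0,y0=ideal,yaw_i if 'yaw_i' in dir() else yaw
        y0=yaw if not hasattr(plan,"yi") or plan.yi is None else plan.yi
        for c in range(n//5):
            rows=[]
            for k in range(5):
                s=(c*5+k+1)/n; s=s*s*(3-2*s)
                d=Q.inv().apply(i0+s*(tgt-i0)-P)/.8
                t=-((y0+s*(yw-y0))-yaw)/90
                rows.append([[round(float(v),3)+0. for v in d],round(float(t),3)+0.])
            print(rows)
            P=P+Q.apply(np.array(rows[-1][0])*.8)
            Q=Q*R.from_euler("z",rows[-1][1]*90,degrees=True); yaw-=rows[-1][1]*90
        ideal=tgt; plan.yi=yw
plan.yi=None
E
sed -i "s/i0,y0=ideal,.*/i0=ideal/; s/y0=yaw if .*/y0=yaw if plan.yi is None else plan.yi/" plan.py
python3 -c "
from plan import *
plan([(.564,-.0235,.275,-90,30),(.564,-.0235,.218,-90,10)])"
```

```text
from [0.2058 0.6428 0.2921] [180.     0.   -17.75] t 0.9
[[[0.002, 0.002, 0.0], 0.003], [[0.009, 0.008, 0.0], 0.01], [[0.019, 0.018, 0.001], 0.022], [[0.033, 0.032, 0.001], 0.039], [[0.05, 0.049, 0.002], 0.059]]
[[[0.022, 0.017, 0.0], 0.024], [[0.048, 0.037, 0.001], 0.052], [[0.075, 0.06, 0.002], 0.082], [[0.105, 0.083, 0.003], 0.114], [[0.137, 0.109, 0.004], 0.149]]
[[[0.039, 0.018, 0.001], 0.037], [[0.079, 0.037, 0.002], 0.075], [[0.121, 0.057, 0.003], 0.114], [[0.163, 0.077, 0.004], 0.153], [[0.206, 0.097, 0.005], 0.193]]
[[[0.047, 0.007, 0.001], 0.04], [[0.093, 0.013, 0.002], 0.08], [[0.139, 0.019, 0.003], 0.119], [[0.183, 0.026, 0.004], 0.157], [[0.226, 0.032, 0.005], 0.194]]
[[[0.04, -0.007, 0.001], 0.034], [[0.078, -0.013, 0.002], 0.067], [[0.113, -0.019, 0.002], 0.097], [[0.144, -0.025, 0.003], 0.124], [[0.172, -0.029, 0.004], 0.148]]
[[[0.022, -0.01, 0.0], 0.021], [[0.04, -0.017, 0.001], 0.037], [[0.053, -0.023, 0.001], 0.05], [[0.062, -0.026, 0.001], 0.057], [[0.065, -0.028, 0.001], 0.06]]
[[[0.0, 0.0, 0.002], 0.0], [[0.0, 0.0, 0.008], 0.0], [[0.0, 0.0, 0.016], 0.0], [[0.0, 0.0, 0.026], 0.0], [[0.0, 0.0, 0.036], 0.0]]
[[[0.0, 0.0, 0.011], 0.0], [[0.0, 0.0, 0.02], 0.0], [[0.0, 0.0, 0.028], 0.0], [[0.0, 0.0, 0.034], 0.0], [[0.0, 0.0, 0.036], 0.0]]
```

Emit:
send_rows(deltas=[[[0.002, 0.002, 0.0], 0.003], [[0.009, 0.008, 0.0], 0.01], [[0.019, 0.018, 0.001], 0.022], [[0.033, 0.032, 0.001], 0.039], [[0.05, 0.049, 0.002], 0.059]], gripper=1)

```text
clock: 1.32
tool_pos: [0.2323, 0.5923, 0.2904]
orientation: [180.0, -0.0, -23.2]
force: [0.3, -0.6, 0.3]
opening: 0.0874
gripper_force: 0.0
```

Emit:
send_rows(deltas=[[[0.022, 0.017, 0.0], 0.024], [[0.048, 0.037, 0.001], 0.052], [[0.075, 0.06, 0.002], 0.082], [[0.105, 0.083, 0.003], 0.114], [[0.137, 0.109, 0.004], 0.149]])

```text
clock: 1.73
tool_pos: [0.2992, 0.4681, 0.2874]
orientation: [-180.0, 0.0, -36.7]
force: [0.6, 1.1, 0.1]
opening: 0.0875
gripper_force: 0.0
```

Emit:
send_rows(deltas=[[[0.039, 0.018, 0.001], 0.037], [[0.079, 0.037, 0.002], 0.075], [[0.121, 0.057, 0.003], 0.114], [[0.163, 0.077, 0.004], 0.153], [[0.206, 0.097, 0.005], 0.193]])

```text
clock: 2.15
tool_pos: [0.3853, 0.3071, 0.2836]
orientation: [-180.0, 0.0, -54.1]
force: [0.5, 1.2, 0.1]
opening: 0.088
gripper_force: 0.0
```

Emit:
send_rows(deltas=[[[0.047, 0.007, 0.001], 0.04], [[0.093, 0.013, 0.002], 0.08], [[0.139, 0.019, 0.003], 0.119], [[0.183, 0.026, 0.004], 0.157], [[0.226, 0.032, 0.005], 0.194]])

```text
clock: 2.57
tool_pos: [0.471, 0.1459, 0.2797]
orientation: [-179.9, 0.0, -71.6]
force: [0.7, 1.0, -0.4]
opening: 0.0873
gripper_force: 0.0
```

Emit:
send_rows(deltas=[[[0.04, -0.007, 0.001], 0.034], [[0.078, -0.013, 0.002], 0.067], [[0.113, -0.019, 0.002], 0.097], [[0.144, -0.025, 0.003], 0.124], [[0.172, -0.029, 0.004], 0.148]])

```text
clock: 2.98
tool_pos: [0.5371, 0.0234, 0.2763]
orientation: [-180.0, 0.0, -84.9]
force: [0.7, 0.8, 1.2]
opening: 0.0876
gripper_force: 0.0
```

Emit:
send_rows(deltas=[[[0.022, -0.01, 0.0], 0.021], [[0.04, -0.017, 0.001], 0.037], [[0.053, -0.023, 0.001], 0.05], [[0.062, -0.026, 0.001], 0.057], [[0.065, -0.028, 0.001], 0.06]])

```text
clock: 3.4
tool_pos: [0.5642, -0.025, 0.2754]
orientation: [180.0, -0.0, -90.1]
force: [0.2, -0.2, -0.6]
opening: 0.0873
gripper_force: 0.0
```

```bash
python3 -c "
from plan import *
p=ctrl.snapshot('scene');save(p,'s1')
cv2.imwrite('pics/s1c.png',cv2.resize(p['color'][130:330,250:450,::-1],None,fx=3,fy=3))
plan([(.564,-.0235,.218,-90,10)]);print(ctrl.get_obs()['force'])"
```

```text
from [ 0.5643 -0.0246  0.2754] [-180.     -0.    -90.11] t 3.45
[[[0.0, 0.0, 0.002], 0.0], [[0.0, 0.0, 0.007], 0.0], [[0.0, 0.0, 0.015], 0.0], [[0.0, 0.0, 0.025], 0.0], [[-0.001, 0.0, 0.036], -0.001]]
[[[0.0, 0.0, 0.01], 0.0], [[0.0, 0.0, 0.02], 0.0], [[0.0, 0.0, 0.028], 0.0], [[0.0, 0.0, 0.034], 0.0], [[0.0, 0.0, 0.036], 0.0]]
[ 0.7631269  -0.37036599 -0.00602681]
```

View pics/s1c.png

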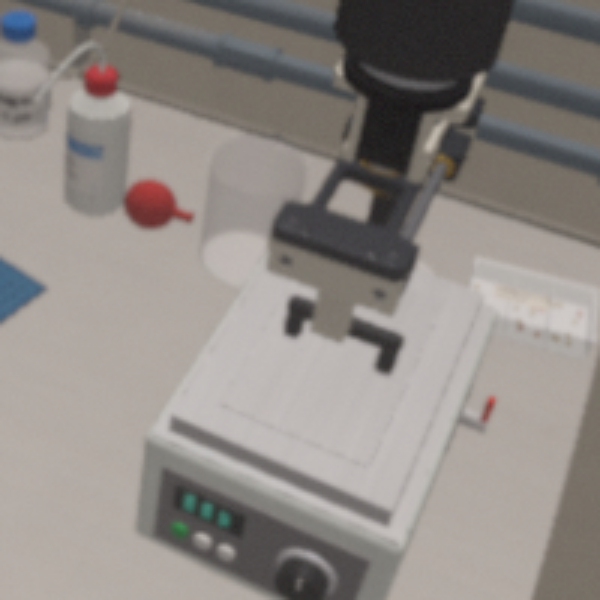

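The close-up shows the fingers centred over the lid's bar, which lies at about (345,335) in the crop. I'll descend and grip.

Emit:
send_rows(deltas=[[[0.0, 0.0, 0.002], 0.0], [[0.0, 0.0, 0.007], 0.0], [[0.0, 0.0, 0.015], 0.0], [[0.0, 0.0, 0.025], 0.0], [[0.0, 0.0, 0.036], 0.0]])

```text
clock: 3.87
tool_pos: [0.5641, -0.0234, 0.2458]
orientation: [-180.0, 0.0, -90.0]
force: [1.0, -0.0, 0.1]
opening: 0.0879
gripper_force: 0.0
```

Emit:
send_rows(deltas=[[[0.0, 0.0, 0.01], 0.0], [[0.0, 0.0, 0.02], 0.0], [[0.0, 0.0, 0.028], 0.0], [[0.0, 0.0, 0.034], 0.0], [[0.0, 0.0, 0.036], 0.0]])

```text
clock: 4.28
tool_pos: [0.564, -0.0239, 0.2166]
orientation: [179.9, -0.0, -90.0]
force: [-0.2, -0.7, 0.6]
opening: 0.0876
gripper_force: 0.0
```

Emit:
send_rows(deltas=[[[0, 0, 0], 0], [[0, 0, 0], 0], [[0, 0, 0], 0], [[0, 0, 0], 0], [[0, 0, 0], 0]], gripper=0)

```text
clock: 4.7
tool_pos: [0.5645, -0.0239, 0.2181]
orientation: [-180.0, 0.0, -90.0]
force: [-0.1, -0.1, -0.5]
opening: 0.0602
gripper_force: 0.0
```

Emit:
send_rows(deltas=[[[0, 0, 0], 0], [[0, 0, 0], 0], [[0, 0, 0], 0], [[0, 0, 0], 0], [[0, 0, 0], 0]])

```text
clock: 5.12
tool_pos: [0.5643, -0.0239, 0.2178]
orientation: [-180.0, 0.0, -90.0]
force: [-0.7, -0.4, 0.5]
opening: 0.0269
gripper_force: 0.0
```

```bash
python3 -c "
from plan import *
o=ctrl.get_obs();x,y,z=o['tool_pos'];w=o['orientation'][2];print(o['opening'],o['gripper_force'],o['force'])
plan([(x,y,z+.055,w,15),(.528,.384,z+.04,-104,30),(.528,.384,z-.118,-104,30)])"
```

```text
0.02686309264945473 0.0 [-0.65116924 -0.44228059  0.49361396]
from [ 0.5643 -0.0239  0.2178] [-180.      0.    -90.02] t 5.12
[[[0.0, 0.0, -0.001], 0.0], [[0.0, 0.0, -0.003], 0.0], [[0.0, 0.0, -0.007], 0.0], [[0.0, 0.0, -0.012], 0.0], [[0.0, 0.0, -0.018], 0.0]]
[[[0.0, 0.0, -0.006], 0.0], [[0.0, 0.0, -0.013], 0.0], [[0.0, 0.0, -0.02], 0.0], [[0.0, 0.0, -0.027], 0.0], [[0.0, 0.0, -0.033], 0.0]]
[[[0.0, 0.0, -0.006], 0.0], [[0.0, 0.0, -0.011], 0.0], [[0.0, 0.0, -0.014], 0.0], [[0.0, 0.0, -0.017], 0.0], [[0.0, 0.0, -0.018], 0.0]]
[[[-0.002, 0.0, 0.0], 0.001], [[-0.006, 0.001, 0.0], 0.002], [[-0.014, 0.001, 0.001], 0.004], [[-0.025, 0.002, 0.001], 0.008], [[-0.038, 0.003, 0.002], 0.012]]
[[[-0.015, 0.002, 0.0], 0.004], [[-0.032, 0.004, 0.001], 0.009], [[-0.051, 0.006, 0.002], 0.015], [[-0.072, 0.008, 0.002], 0.022], [[-0.094, 0.011, 0.003], 0.028]]
[[[-0.023, 0.003, 0.001], 0.007], [[-0.047, 0.007, 0.002], 0.015], [[-0.072, 0.011, 0.003], 0.022], [[-0.097, 0.014, 0.004], 0.03], [[-0.122, 0.018, 0.005], 0.038]]
[[[-0.025, 0.006, 0.001], 0.007], [[-0.05, 0.011, 0.001], 0.015], [[-0.074, 0.
[... 493 characters left out ...]
.0, 0.0, 0.01], 0.0], [[0.0, 0.0, 0.015], 0.0]]
[[[0.0, 0.0, 0.006], 0.0], [[0.0, 0.0, 0.012], 0.0], [[0.0, 0.0, 0.02], 0.0], [[0.0, 0.0, 0.028], 0.0], [[0.0, 0.0, 0.036], 0.0]]
[[[0.0, 0.0, 0.009], 0.0], [[0.0, 0.0, 0.019], 0.0], [[0.0, 0.0, 0.028], 0.0], [[0.0, 0.0, 0.038], 0.0], [[0.0, 0.0, 0.048], 0.0]]
[[[0.0, 0.0, 0.01], 0.0], [[0.0, 0.0, 0.019], 0.0], [[0.0, 0.0, 0.029], 0.0], [[0.0, 0.0, 0.038], 0.0], [[0.0, 0.0, 0.047], 0.0]]
[[[0.0, 0.0, 0.009], 0.0], [[0.0, 0.0, 0.017], 0.0], [[0.0, 0.0, 0.024], 0.0], [[0.0, 0.0, 0.031], 0.0], [[0.0, 0.0, 0.037], 0.0]]
[[[0.0, 0.0, 0.005], 0.0], [[0.0, 0.0, 0.009], 0.0], [[0.0, 0.0, 0.012], 0.0], [[0.0, 0.0, 0.014], 0.0], [[0.0, 0.0, 0.015], 0.0]]
```

Emit:
send_rows(deltas=[[[0, 0, 0], 0], [[0, 0, 0], 0], [[0, 0, 0], 0], [[0, 0, 0], 0], [[0, 0, 0], 0]])

```text
clock: 5.53
tool_pos: [0.5644, -0.0238, 0.2178]
orientation: [-180.0, 0.0, -90.0]
force: [1.2, -0.6, -0.3]
opening: 0.0127
gripper_force: 30.0
```

Emit:
send_rows(deltas=[[[0.0, 0.0, -0.001], 0.0], [[0.0, 0.0, -0.003], 0.0], [[0.0, 0.0, -0.007], 0.0], [[0.0, 0.0, -0.012], 0.0], [[0.0, 0.0, -0.018], 0.0]])

```text
clock: 5.95
tool_pos: [0.5642, -0.0239, 0.2324]
orientation: [180.0, -0.0, -90.0]
force: [-0.1, -0.4, -1.6]
opening: 0.0131
gripper_force: 30.0
```

```bash
python3 -c "
from plan import *
o=ctrl.get_obs();x,y,z=o['tool_pos'];print(o['opening'],o['gripper_force'],o['force'])"
```

```text
0.013082892857849552 29.982778429985046 [-0.14646104 -0.37642948 -1.62306265]
```

Gripped. I'll continue with the lift and the carry to the mat.

Emit:
send_rows(deltas=[[[0.0, 0.0, -0.006], 0.0], [[0.0, 0.0, -0.013], 0.0], [[0.0, 0.0, -0.02], 0.0], [[0.0, 0.0, -0.027], 0.0], [[0.0, 0.0, -0.033], 0.0]])

```text
clock: 6.37
tool_pos: [0.5644, -0.0239, 0.2594]
orientation: [-180.0, 0.0, -90.0]
force: [0.1, 0.7, -2.4]
opening: 0.0129
gripper_force: 30.0
```

Emit:
send_rows(deltas=[[[0.0, 0.0, -0.006], 0.0], [[0.0, 0.0, -0.011], 0.0], [[0.0, 0.0, -0.014], 0.0], [[0.0, 0.0, -0.017], 0.0], [[0.0, 0.0, -0.018], 0.0]])

```text
clock: 6.78
tool_pos: [0.5644, -0.0238, 0.2733]
orientation: [-180.0, 0.0, -90.0]
force: [-0.4, -0.2, -1.2]
opening: 0.0127
gripper_force: 30.0
```

Emit:
send_rows(deltas=[[[-0.002, 0.0, 0.0], 0.001], [[-0.006, 0.001, 0.0], 0.002], [[-0.014, 0.001, 0.001], 0.004], [[-0.025, 0.002, 0.001], 0.008], [[-0.038, 0.003, 0.002], 0.012]])

```text
clock: 7.2
tool_pos: [0.5618, 0.0072, 0.2712]
orientation: [180.0, -0.0, -91.2]
force: [-0.9, -0.4, -2.2]
opening: 0.0127
gripper_force: 30.0
```

Emit:
send_rows(deltas=[[[-0.015, 0.002, 0.0], 0.004], [[-0.032, 0.004, 0.001], 0.009], [[-0.051, 0.006, 0.002], 0.015], [[-0.072, 0.008, 0.002], 0.022], [[-0.094, 0.011, 0.003], 0.028]])

```text
clock: 7.62
tool_pos: [0.5544, 0.0833, 0.2689]
orientation: [180.0, -0.0, -93.7]
force: [0.7, -0.3, -2.4]
opening: 0.0129
gripper_force: 30.0
```

Emit:
send_rows(deltas=[[[-0.023, 0.003, 0.001], 0.007], [[-0.047, 0.007, 0.002], 0.015], [[-0.072, 0.011, 0.003], 0.022], [[-0.097, 0.014, 0.004], 0.03], [[-0.122, 0.018, 0.005], 0.038]])

```text
clock: 8.03
tool_pos: [0.5459, 0.182, 0.2648]
orientation: [180.0, -0.0, -97.1]
force: [0.6, -0.6, -3.4]
opening: 0.0127
gripper_force: 30.0
```

Emit:
send_rows(deltas=[[[-0.025, 0.006, 0.001], 0.007], [[-0.05, 0.011, 0.001], 0.015], [[-0.074, 0.016, 0.002], 0.023], [[-0.097, 0.021, 0.003], 0.03], [[-0.12, 0.026, 0.004], 0.037]])

```text
clock: 8.45
tool_pos: [0.5368, 0.2798, 0.2615]
orientation: [180.0, -0.0, -100.4]
force: [0.6, 0.3, -1.9]
opening: 0.0127
gripper_force: 30.0
```

Emit:
send_rows(deltas=[[[-0.022, 0.006, 0.001], 0.007], [[-0.042, 0.012, 0.002], 0.013], [[-0.06, 0.017, 0.002], 0.019], [[-0.077, 0.021, 0.003], 0.024], [[-0.092, 0.025, 0.004], 0.029]])

```text
clock: 8.87
tool_pos: [0.5305, 0.3557, 0.2583]
orientation: [180.0, -0.0, -103.0]
force: [0.2, -0.2, -2.8]
opening: 0.0129
gripper_force: 30.0
```

Emit:
send_rows(deltas=[[[-0.012, 0.004, 0.0], 0.004], [[-0.022, 0.008, 0.0], 0.007], [[-0.029, 0.01, 0.001], 0.009], [[-0.034, 0.012, 0.001], 0.011], [[-0.036, 0.012, 0.001], 0.011]])

```text
clock: 9.28
tool_pos: [0.5281, 0.3846, 0.2576]
orientation: [180.0, -0.0, -104.0]
force: [0.5, 0.1, -2.4]
opening: 0.0127
gripper_force: 30.0
```

```bash
python3 -c "
from plan import *
p=ctrl.snapshot('scene');save(p,'s2')
o=ctrl.get_obs();print(o['opening'],o['gripper_force'],o['force'])
plan([(.528,.384,.097,-104,30)])"
```

```text
0.013011227055529843 29.982827603816986 [ 0.35838441  0.14158959 -3.01618662]
from [0.5282 0.3845 0.2577] [-180.     -0.   -103.97] t 9.33
[[[0.0, 0.0, 0.001], 0.0], [[0.0, 0.0, 0.003], 0.0], [[0.0, 0.0, 0.006], 0.0], [[0.0, 0.0, 0.01], 0.0], [[0.0, 0.0, 0.015], 0.0]]
[[[0.0, 0.0, 0.006], 0.0], [[0.0, 0.0, 0.013], 0.0], [[0.0, 0.0, 0.02], 0.0], [[0.0, 0.0, 0.028], 0.0], [[0.0, 0.0, 0.037], 0.0]]
[[[0.0, 0.0, 0.009], 0.0], [[0.0, 0.0, 0.019], 0.0], [[0.0, 0.0, 0.028], 0.0], [[0.0, 0.0, 0.038], 0.0], [[0.0, 0.0, 0.048], 0.0]]
[[[0.0, 0.0, 0.01], 0.0], [[0.0, 0.0, 0.02], 0.0], [[0.0, 0.0, 0.03], 0.0], [[0.0, 0.0, 0.04], 0.0], [[0.001, 0.0, 0.049], 0.0]]
[[[0.0, 0.0, 0.008], 0.0], [[0.0, 0.0, 0.017], 0.0], [[0.0, 0.0, 0.024], 0.0], [[0.0, 0.0, 0.031], 0.0], [[0.0, 0.0, 0.037], 0.0]]
[[[0.0, 0.0, 0.005], 0.0], [[0.0, 0.0, 0.009], 0.0], [[0.0, 0.0, 0.012], 0.0], [[0.0, 0.0, 0.014], 0.0], [[0.0, 0.0, 0.015], 0.0]]
```

View pics/s2.png

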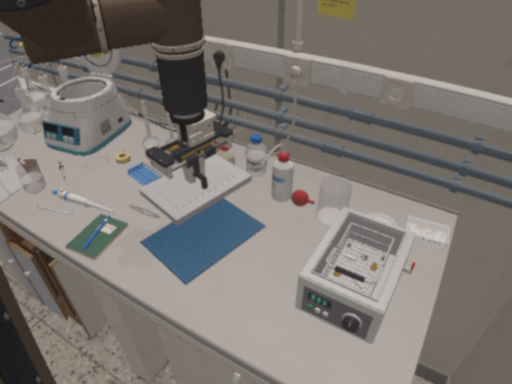

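The lid hangs level over the mat, and the open tank shows the black grip at about (350,274). I'll lower the lid now.

Emit:
send_rows(deltas=[[[0.0, 0.0, 0.001], 0.0], [[0.0, 0.0, 0.003], 0.0], [[0.0, 0.0, 0.006], 0.0], [[0.0, 0.0, 0.01], 0.0], [[0.0, 0.0, 0.015], 0.0]])

```text
clock: 9.75
tool_pos: [0.5283, 0.384, 0.2456]
orientation: [-180.0, 0.0, -104.0]
force: [-0.3, 0.0, -2.6]
opening: 0.0128
gripper_force: 30.0
```

Emit:
send_rows(deltas=[[[0.0, 0.0, 0.006], 0.0], [[0.0, 0.0, 0.013], 0.0], [[0.0, 0.0, 0.02], 0.0], [[0.0, 0.0, 0.028], 0.0], [[0.0, 0.0, 0.037], 0.0]])

```text
clock: 10.17
tool_pos: [0.5282, 0.3843, 0.2155]
orientation: [-180.0, 0.0, -104.0]
force: [-0.3, 0.5, -1.8]
opening: 0.0129
gripper_force: 30.0
```

Emit:
send_rows(deltas=[[[0.0, 0.0, 0.009], 0.0], [[0.0, 0.0, 0.019], 0.0], [[0.0, 0.0, 0.028], 0.0], [[0.0, 0.0, 0.038], 0.0], [[0.0, 0.0, 0.048], 0.0]])

```text
clock: 10.58
tool_pos: [0.5282, 0.3842, 0.1769]
orientation: [180.0, -0.0, -104.0]
force: [-0.1, 0.5, -2.3]
opening: 0.0127
gripper_force: 30.0
```

Emit:
send_rows(deltas=[[[0.0, 0.0, 0.01], 0.0], [[0.0, 0.0, 0.02], 0.0], [[0.0, 0.0, 0.03], 0.0], [[0.0, 0.0, 0.04], 0.0], [[0.0, 0.0, 0.049], 0.0]])

```text
clock: 11.0
tool_pos: [0.5281, 0.3842, 0.1376]
orientation: [180.0, -0.0, -104.0]
force: [-0.2, 0.0, -2.8]
opening: 0.0123
gripper_force: 30.0
```

Emit:
send_rows(deltas=[[[0.0, 0.0, 0.008], 0.0], [[0.0, 0.0, 0.017], 0.0], [[0.0, 0.0, 0.024], 0.0], [[0.0, 0.0, 0.031], 0.0], [[0.0, 0.0, 0.037], 0.0]])

```text
clock: 11.42
tool_pos: [0.5282, 0.3842, 0.1083]
orientation: [180.0, -0.0, -104.0]
force: [-0.1, -0.5, -2.1]
opening: 0.0127
gripper_force: 30.0
```

Emit:
send_rows(deltas=[[[0.0, 0.0, 0.005], 0.0], [[0.0, 0.0, 0.009], 0.0], [[0.0, 0.0, 0.012], 0.0], [[0.0, 0.0, 0.014], 0.0], [[0.0, 0.0, 0.015], 0.0]])

```text
clock: 11.83
tool_pos: [0.5282, 0.3843, 0.0969]
orientation: [-180.0, 0.0, -104.0]
force: [0.1, -0.6, -2.0]
opening: 0.0129
gripper_force: 30.0
```

Emit:
send_rows(deltas=[[[0, 0, 0], 0], [[0, 0, 0.001], 0], [[0, 0, 0.001], 0], [[0, 0, 0.001], 0], [[0, 0, 0.001], 0]])

```text
clock: 12.25
tool_pos: [0.5282, 0.3843, 0.0963]
orientation: [-180.0, 0.0, -104.0]
force: [-0.2, 0.2, -2.5]
opening: 0.013
gripper_force: 30.0
```

Emit:
send_rows(deltas=[[[0, 0, 0.001], 0], [[0, 0, 0.001], 0], [[0, 0, 0.001], 0], [[0, 0, 0.001], 0], [[0, 0, 0.001], 0]])

```text
clock: 12.67
tool_pos: [0.5283, 0.3844, 0.0958]
orientation: [-180.0, 0.0, -104.0]
force: [-1.9, -0.8, 3.8]
opening: 0.0126
gripper_force: 30.0
```

The lid is on the mat, so I'll release it, back off, and look at the basket.

Emit:
send_rows(deltas=[[[0, 0, 0], 0], [[0, 0, 0], 0], [[0, 0, 0], 0], [[0, 0, 0], 0], [[0, 0, 0], 0]], gripper=0.6)

```text
clock: 13.08
tool_pos: [0.5282, 0.3842, 0.0952]
orientation: [180.0, -0.0, -104.0]
force: [0.9, -0.2, 0.7]
opening: 0.0404
gripper_force: 0.0
```

Emit:
send_rows(deltas=[[[0, 0, 0], 0], [[0, 0, 0], 0], [[0, 0, -0.003], 0], [[0, 0, -0.01], 0], [[0, 0, -0.02], 0]])

```text
clock: 13.5
tool_pos: [0.5279, 0.384, 0.1114]
orientation: [180.0, -0.1, -104.0]
force: [0.0, -0.3, 0.3]
opening: 0.0527
gripper_force: 0.0
```

```bash
python3 - <<'E'
from m import *
pt=ctrl.snapshot("top");ps=ctrl.snapshot("scene")
P=[]
for n,p in(("top",pt),("scene",ps)):
    for t in("bail_grip","basket","cleaner"):
        for d in ctrl.cut_out(p,t)[:1]:
            uv=np.array(d["xy"])*[512,384];c=np.argwhere(d["pixels"])[:,::-1]
            print(n,t,round(d["conf"],2),uv,len(c),c.min(0),c.max(0),at(p,uv,.123)[:2])
q=dark(pt,328,388,225,252);print("dark top",len(q),q.min(0),q.max(0),q.mean(0),at(pt,q.mean(0),.125))
q2=dark(ps,325,375,260,290);print("dark scene",len(q2),q2.min(0),q2.max(0),q2.mean(0),at(ps,q2.mean(0),.125))
cv2.imwrite('pics/c3.png',np.vstack([cv2.resize(pt["color"][160:275,310:400,::-1],(470,600))[:300],]) if 0 else np.hstack([cv2.resize(pt["color"][165:270,315:400,::-1],(400,494)),cv2.resize(ps["color"][205:328,295:395,::-1],(400,494))]))
E
```

```text
top bail_grip 0.68 [358.1952 239.0016] 175 [336 231] [378 243] [ 0.5027 -0.027 ]
top basket 0.76 [355.1744 240.384 ] 1021 [333 181] [378 252] [ 0.4991 -0.019 ]
top cleaner 0.68 [355.1232 213.696 ] 6235 [316 168] [392 270] [ 0.569  -0.0192]
scene bail_grip 0.71 [352.1024 275.712 ] 284 [327 248] [384 282] [ 0.4979 -0.032 ]
scene basket 0.84 [350.0032 268.992 ] 1009 [321 224] [393 295] [ 0.5124 -0.0221]
scene cleaner 0.98 [351.7952 285.8112] 8101 [296 208] [415 342] [ 0.4735 -0.0403]
dark top 104 [346 239] [369 246] [357.6923 240.9038] [ 0.4978 -0.0252  0.125 ]
dark scene 55 [336 268] [362 280] [348.0545 273.6   ] [ 0.4973 -0.0232  0.125 ]
```

View pics/c3.png

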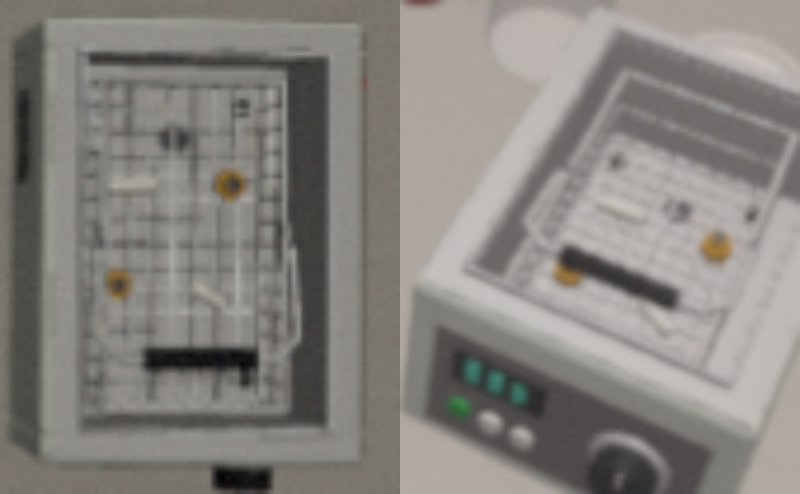

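The crop shows the grip bar in the top view at about (200,358), with both nuts and both stir bars inside the basket. The basket is turned slightly.

```bash
python3 - <<'E'
from plan import *
p=ctrl.snapshot("top");s=ctrl.snapshot("scene")
for q,a,b in((p,(345.8,241.9),(369.6,240.4)),(s,(335.5,267.3),(364.5,278.5))):
    A,B=at(q,a,.125),at(q,b,.125);d=A-B;print(A,B,(A+B)/2,np.linalg.norm(d),"yaw",np.degrees(np.arctan2(-d[0],d[1])))
d=ctrl.cut_out(p,"lid")
if d:
    r=cv2.minAreaRect(np.argwhere(d[0]["pixels"])[:,::-1].astype(np.float32));print("lid",d[0]["conf"],at(p,r[0],.02)[:2])
plan([(.528,.384,.22,-104,10),(.4995,-.0245,.25,-88,30),(.4995,-.0245,.19,-88,15)])
E
```

```text
[0.49526343 0.00628609 0.125     ] [ 0.49913482 -0.05674005  0.125     ] [ 0.49719913 -0.02522698  0.125     ] 0.06314493089330063 yaw 3.5149881940528305
[0.49991143 0.00535746 0.125     ] [ 0.50203472 -0.05667029  0.125     ] [ 0.50097308 -0.02565641  0.125     ] 0.06206407788028445 yaw 1.9605429056666328
lid 0.72 [0.52740883 0.38126367]
from [0.5281 0.3842 0.1111] [ 1.7999e+02 -2.0000e-02 -1.0397e+02] t 14.05
[[[0.0, 0.0, -0.004], 0.0], [[0.0, 0.0, -0.014], 0.0], [[0.0, 0.0, -0.029], 0.0], [[0.0, 0.0, -0.048], 0.0], [[0.0, 0.0, -0.068], 0.0]]
[[[0.0, 0.0, -0.02], 0.0], [[0.0, 0.0, -0.039], 0.0], [[0.0, 0.0, -0.054], 0.0], [[0.0, 0.0, -0.064], 0.0], [[0.0, 0.0, -0.068], 0.0]]
[[[0.002, 0.0, 0.0], 0.0], [[0.007, -0.001, -0.001], -0.002], [[0.014, -0.002, -0.001], -0.005], [[0.025, -0.004, -0.002], -0.008], [[0.038, -0.006, -0.003], -0.013]]
[[[0.015, -0.003, -0.001], -0.005], [[0.032, -0.006, -0.002], -0.011], [[0.051, -0.008, -0.004], -0.018], [[0.071, -0.012, -0.005], -0.025], [[0.093, -0.015, -0.007], -0.033]]
[[[0.023, -0.002, -0.001], -0.008], [[0.048, -0.005, -0.003], -0.016], 
[... 320 characters left out ...]
.002, -0.003], -0.015], [[0.062, 0.002, -0.004], -0.022], [[0.079, 0.003, -0.006], -0.028], [[0.095, 0.003, -0.007], -0.033]]
[[[0.013, 0.001, -0.001], -0.005], [[0.023, 0.002, -0.001], -0.008], [[0.031, 0.003, -0.002], -0.011], [[0.036, 0.003, -0.002], -0.013], [[0.038, 0.003, -0.002], -0.013]]
[[[0.0, 0.0, 0.001], 0.0], [[0.0, 0.0, 0.003], 0.0], [[0.0, 0.0, 0.007], 0.0], [[0.0, 0.0, 0.013], 0.0], [[0.0, 0.0, 0.019], 0.0]]
[[[0.0, 0.0, 0.007], 0.0], [[0.0, 0.0, 0.014], 0.0], [[0.0, 0.0, 0.022], 0.0], [[0.0, 0.0, 0.029], 0.0], [[0.0, 0.0, 0.036], 0.0]]
[[[0.0, 0.0, 0.006], 0.0], [[-0.001, 0.0, 0.012], 0.0], [[-0.001, 0.0, 0.016], 0.0], [[-0.001, 0.0, 0.019], 0.0], [[-0.001, 0.0, 0.02], 0.0]]
```

Emit:
send_rows(deltas=[[[0.0, 0.0, -0.004], 0.0], [[0.0, 0.0, -0.014], 0.0], [[0.0, 0.0, -0.029], 0.0], [[0.0, 0.0, -0.048], 0.0], [[0.0, 0.0, -0.068], 0.0]])

```text
clock: 14.47
tool_pos: [0.5282, 0.3843, 0.1673]
orientation: [-180.0, 0.0, -104.0]
force: [0.6, 0.1, 0.4]
opening: 0.0523
gripper_force: 0.0
```

Emit:
send_rows(deltas=[[[0.0, 0.0, -0.02], 0.0], [[0.0, 0.0, -0.039], 0.0], [[0.0, 0.0, -0.054], 0.0], [[0.0, 0.0, -0.064], 0.0], [[0.0, 0.0, -0.068], 0.0]], gripper=0.27)

```text
clock: 14.88
tool_pos: [0.5286, 0.3846, 0.2224]
orientation: [-179.9, 0.1, -104.0]
force: [-0.2, 0.3, -0.6]
opening: 0.0261
gripper_force: 0.0
```

Emit:
send_rows(deltas=[[[0.002, 0.0, 0.0], 0.0], [[0.007, -0.001, -0.001], -0.002], [[0.014, -0.002, -0.001], -0.005], [[0.025, -0.004, -0.002], -0.008], [[0.038, -0.006, -0.003], -0.013]])

```text
clock: 15.3
tool_pos: [0.5251, 0.3526, 0.2217]
orientation: [180.0, -0.1, -102.8]
force: [-0.3, -0.3, -0.4]
opening: 0.0235
gripper_force: 0.0
```

Emit:
send_rows(deltas=[[[0.015, -0.003, -0.001], -0.005], [[0.032, -0.006, -0.002], -0.011], [[0.051, -0.008, -0.004], -0.018], [[0.071, -0.012, -0.005], -0.025], [[0.093, -0.015, -0.007], -0.033]])

```text
clock: 15.72
tool_pos: [0.5205, 0.2766, 0.2282]
orientation: [180.0, -0.0, -99.8]
force: [0.4, 0.2, 0.4]
opening: 0.0236
gripper_force: 0.0
```

Emit:
send_rows(deltas=[[[0.023, -0.002, -0.001], -0.008], [[0.048, -0.005, -0.003], -0.016], [[0.072, -0.007, -0.005], -0.025], [[0.097, -0.01, -0.007], -0.034], [[0.123, -0.013, -0.009], -0.043]])

```text
clock: 16.13
tool_pos: [0.5137, 0.1777, 0.2357]
orientation: [-180.0, 0.0, -95.9]
force: [-0.3, 0.4, 0.3]
opening: 0.0237
gripper_force: 0.0
```

Emit:
send_rows(deltas=[[[0.025, 0.0, -0.002], -0.008], [[0.051, -0.001, -0.003], -0.017], [[0.076, -0.002, -0.005], -0.026], [[0.1, -0.003, -0.007], -0.034], [[0.123, -0.004, -0.009], -0.042]])

```text
clock: 16.55
tool_pos: [0.5064, 0.0793, 0.2429]
orientation: [-180.0, 0.0, -92.1]
force: [0.2, 0.5, -0.0]
opening: 0.0237
gripper_force: 0.0
```

Emit:
send_rows(deltas=[[[0.022, 0.001, -0.001], -0.008], [[0.043, 0.002, -0.003], -0.015], [[0.062, 0.002, -0.004], -0.022], [[0.079, 0.003, -0.006], -0.028], [[0.095, 0.003, -0.007], -0.033]])

```text
clock: 16.97
tool_pos: [0.501, 0.0038, 0.2485]
orientation: [-180.0, 0.0, -89.2]
force: [-0.5, -0.8, -0.5]
opening: 0.0238
gripper_force: 0.0
```

Emit:
send_rows(deltas=[[[0.013, 0.001, -0.001], -0.005], [[0.023, 0.002, -0.001], -0.008], [[0.031, 0.003, -0.002], -0.011], [[0.036, 0.003, -0.002], -0.013], [[0.038, 0.003, -0.002], -0.013]])

```text
clock: 17.38
tool_pos: [0.4996, -0.0255, 0.2498]
orientation: [-180.0, 0.0, -88.1]
force: [0.0, 0.2, -0.0]
opening: 0.0235
gripper_force: 0.0
```

Emit:
send_rows(deltas=[[[0.0, 0.0, 0.001], 0.0], [[0.0, 0.0, 0.003], 0.0], [[0.0, 0.0, 0.007], 0.0], [[0.0, 0.0, 0.013], 0.0], [[0.0, 0.0, 0.019], 0.0]])

```text
clock: 17.8
tool_pos: [0.4998, -0.0245, 0.234]
orientation: [180.0, 0.0, -88.0]
force: [-0.7, -0.0, 0.1]
opening: 0.024
gripper_force: 0.0
```

Emit:
send_rows(deltas=[[[0.0, 0.0, 0.007], 0.0], [[0.0, 0.0, 0.014], 0.0], [[0.0, 0.0, 0.022], 0.0], [[0.0, 0.0, 0.029], 0.0], [[0.0, 0.0, 0.036], 0.0]])

```text
clock: 18.22
tool_pos: [0.4997, -0.0248, 0.205]
orientation: [180.0, -0.0, -88.0]
force: [-0.6, -0.4, -0.1]
opening: 0.0237
gripper_force: 0.0
```

```bash
python3 - <<'E'
from plan import *
s=ctrl.snapshot("scene");p=ctrl.snapshot("top")
cv2.imwrite('pics/c4.png',np.hstack([cv2.resize(s["color"][190:310,290:390,::-1],(500,600)),cv2.resize(p["color"][190:270,330:370,::-1],(300,600))]))
o=ctrl.get_obs();print(o["opening"],o["force"])
x,y,z=o["tool_pos"]; w=o["orientation"][2]
W=[(.4995,-.0245,.175,w,15)]
plan(W)
E
```

```text
0.023814310010833586 [-0.52816959  0.21945478 -0.28715515]
from [ 0.4993 -0.025   0.2046] [ 1.7989e+02 -2.0000e-02 -8.8050e+01] t 18.32
[[[0.0, 0.0, 0.0], 0.0], [[0.0, 0.0, 0.002], 0.0], [[0.0, 0.0, 0.004], 0.0], [[0.0, 0.0, 0.006], 0.0], [[0.0, 0.0, 0.01], 0.0]]
[[[0.0, 0.0, 0.003], 0.0], [[0.0, 0.0, 0.007], 0.0], [[0.0, 0.0, 0.01], 0.0], [[0.0, 0.0, 0.014], 0.0], [[0.0, 0.0, 0.017], 0.0]]
[[[0.0, 0.0, 0.004], 0.0], [[-0.001, 0.0, 0.006], 0.0], [[-0.001, 0.0, 0.008], 0.0], [[-0.001, 0.0, 0.01], 0.0], [[-0.001, 0.0, 0.01], 0.0]]
```

View pics/c4.png

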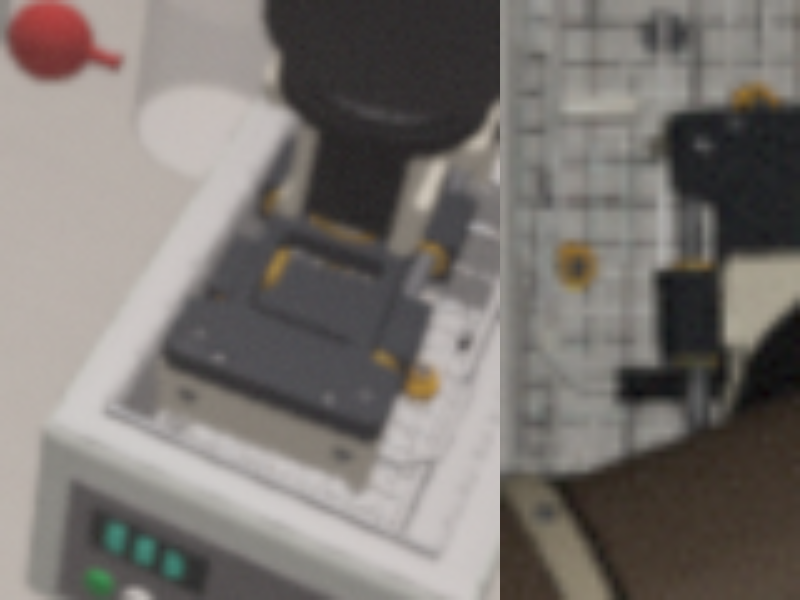

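The gripper sits over the grip; its fingers hide the bar in the scene crop, and the bar end shows in the top crop at about (645,385). I'll descend while watching the force.

Emit:
send_rows(deltas=[[[0.0, 0.0, 0.0], 0.0], [[0.0, 0.0, 0.002], 0.0], [[0.0, 0.0, 0.004], 0.0], [[0.0, 0.0, 0.006], 0.0], [[0.0, 0.0, 0.01], 0.0]])

```text
clock: 18.73
tool_pos: [0.5001, -0.0248, 0.198]
orientation: [-180.0, 0.0, -88.0]
force: [-0.7, -0.2, 0.2]
opening: 0.0238
gripper_force: 0.0
```

Emit:
send_rows(deltas=[[[0.0, 0.0, 0.003], 0.0], [[0.0, 0.0, 0.007], 0.0], [[0.0, 0.0, 0.01], 0.0], [[0.0, 0.0, 0.014], 0.0], [[0.0, 0.0, 0.017], 0.0]])

```text
clock: 19.15
tool_pos: [0.4998, -0.0248, 0.1837]
orientation: [180.0, -0.0, -88.0]
force: [1.7, -0.3, -0.2]
opening: 0.0232
gripper_force: 0.0
```

Emit:
send_rows(deltas=[[[0.0, 0.0, 0.004], 0.0], [[0.0, 0.0, 0.006], 0.0], [[0.0, 0.0, 0.008], 0.0], [[0.0, 0.0, 0.01], 0.0], [[0.0, 0.0, 0.01], 0.0]])

```text
clock: 19.57
tool_pos: [0.5003, -0.0248, 0.1762]
orientation: [-180.0, -0.0, -88.0]
force: [1.3, -0.5, 0.4]
opening: 0.0237
gripper_force: 0.5
```

```bash
python3 - <<'E'
from plan import *
o=ctrl.get_obs();print(o["force"],o["opening"])
w=o["orientation"][2];P=np.array(o["tool_pos"]);Q=R.from_euler("xyz",o["orientation"],degrees=True)
hx,hz=.5625,.112; d=np.array([np.cos(np.radians(2.5)),np.sin(np.radians(2.5))])
# arc in 40 rows, smooth; tool stays vertical
a0=1.35;N=40; start=P.copy()
for c in range(N//5):
    rows=[]
    for k in range(5):
        s=(c*5+k+1)/N;s=s*s*(3-2*s);a=a0*(1-s)
        u=64*1e-3*0+.065*(np.sin(1.4)-np.sin(a)) if a<1.4 else 0
        z=hz+.065*np.cos(a)+.047+(1-s)*.004+s*.001
        xy=np.array([.4995,-.0247])+d*max(u-.0005*(1-s),0)
        T=np.array([*xy,max(z,P[2]-.001) if c==0 else z])
        rows.append([[round(float(v),3)+0. for v in Q.inv().apply(T-P)/.8],0])
    print(rows); P=P+Q.apply(np.array(rows[-1][0])*.8)
print(P)
E
```

```text
[ 1.27331433 -0.47064614  0.41474296] 0.02374482904324555
[[[0.0, 0.001, -0.002], 0], [[0.0, 0.001, -0.002], 0], [[0.0, 0.0, -0.003], 0], [[0.0, 0.0, -0.004], 0], [[0.0, 0.0, -0.006], 0]]
[[[0.0, -0.001, -0.002], 0], [[0.0, -0.002, -0.004], 0], [[0.0, -0.003, -0.006], 0], [[0.0, -0.004, -0.008], 0], [[0.0, -0.005, -0.011], 0]]
[[[0.0, -0.001, -0.003], 0], [[0.0, -0.003, -0.006], 0], [[0.0, -0.005, -0.008], 0], [[0.0, -0.007, -0.011], 0], [[0.0, -0.009, -0.014], 0]]
[[[0.0, -0.002, -0.003], 0], [[0.0, -0.005, -0.006], 0], [[0.0, -0.008, -0.009], 0], [[0.0, -0.011, -0.012], 0], [[0.0, -0.014, -0.014], 0]]
[[[0.0, -0.003, -0.002], 0], [[0.0, -0.007, -0.005], 0], [[0.0, -0.01, -0.007], 0], [[-0.001, -0.014, -0.008], 0], [[-0.001, -0.017, -0.01], 0]]
[[[0.0, -0.004, -0.001], 0], [[0.0, -0.007, -0.002], 0], [[0.0, -0.011, -0.003], 0], [[0.0, -0.014, -0.004], 0], [[0.0, -0.017, -0.005], 0]]
[[[0.0, -0.003, 0.0], 0], [[0.0, -0.006, -0.001], 0], [[0.0, -0.008, -0.001], 0], [[0.0, -0.01, -0.001], 0], [[0.0, -0.012, -0.001], 0]]
[[[0.0, -0.002, 0.0], 0], [[0.0, -0.003, 0.0], 0], [[0.0, -0.004, 0.0], 0], [[0.0, -0.005, 0.0], 0], [[0.0, -0.005, 0.0], 0]]
[ 0.56335413 -0.02180305  0.22501976]
```

Emit:
send_rows(deltas=[[[0, 0, 0], 0], [[0, 0, 0], 0], [[0, 0, 0], 0], [[0, 0, 0], 0], [[0, 0, 0], 0]], gripper=0.19)

```text
clock: 19.98
tool_pos: [0.4998, -0.0249, 0.1762]
orientation: [180.0, -0.0, -88.0]
force: [0.3, 0.6, 0.1]
opening: 0.0165
gripper_force: 0.0
```

Emit:
send_rows(deltas=[[[0, 0, 0], 0], [[0, 0, 0], 0], [[0, 0, 0], 0], [[0, 0, 0], 0], [[0, 0, 0], 0]])

```text
clock: 20.4
tool_pos: [0.4998, -0.0248, 0.1762]
orientation: [180.0, -0.0, -88.0]
force: [-0.3, -0.2, 0.2]
opening: 0.0166
gripper_force: 0.0
```

Emit:
send_rows(deltas=[[[0.0, 0.0, -0.001], 0], [[0.0, 0.0, -0.002], 0], [[0.0, 0.0, -0.003], 0], [[0.0, 0.0, -0.004], 0], [[0.0, 0.0, -0.006], 0]])

```text
clock: 20.82
tool_pos: [0.4998, -0.0248, 0.181]
orientation: [180.0, -0.0, -88.0]
force: [0.5, -0.2, -0.4]
opening: 0.0166
gripper_force: 0.0
```

Emit:
send_rows(deltas=[[[0.0, -0.001, -0.002], 0], [[0.0, -0.002, -0.004], 0], [[0.0, -0.003, -0.006], 0], [[0.0, -0.004, -0.008], 0], [[0.0, -0.005, -0.011], 0]])

```text
clock: 21.23
tool_pos: [0.5031, -0.0248, 0.1895]
orientation: [179.9, -0.0, -88.1]
force: [-3.3, 1.6, -0.2]
opening: 0.0166
gripper_force: 1.8
```

Emit:
send_rows(deltas=[[[0.0, -0.001, -0.003], 0], [[0.0, -0.003, -0.006], 0], [[0.0, -0.005, -0.008], 0], [[0.0, -0.007, -0.011], 0], [[0.0, -0.009, -0.014], 0]])

```text
clock: 21.65
tool_pos: [0.511, -0.0246, 0.2011]
orientation: [180.0, -0.0, -88.0]
force: [-3.6, -0.0, 1.3]
opening: 0.0171
gripper_force: 2.0
```

```bash
python3 - <<'E'
from plan import *
s=ctrl.snapshot("scene");p=ctrl.snapshot("top")
cv2.imwrite('pics/c5.png',np.hstack([cv2.resize(s["color"][200:310,290:390,::-1],(500,550)),cv2.resize(p["color"][190:270,330:370,::-1],(275,550))]))
E
```

```text
(no output)
```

View pics/c5.png

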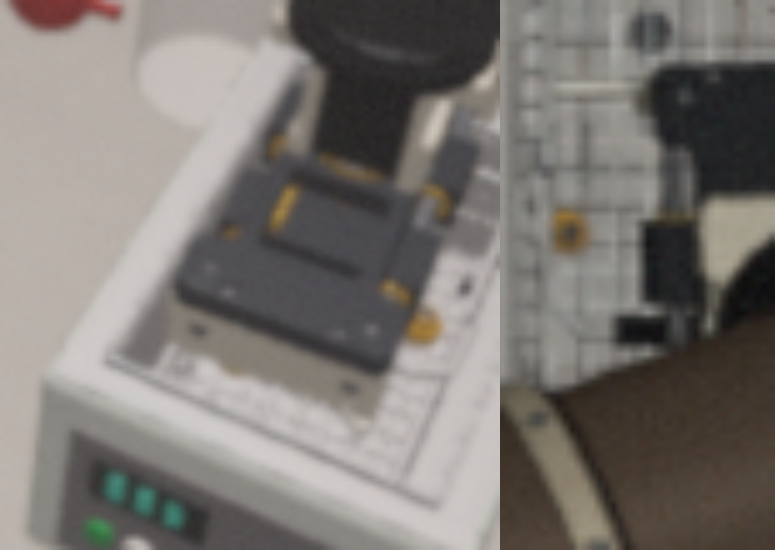

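The crop shows the grip end at about (645,330) in the top half, moving with the fingers, so the handle is rising; the parts look in place. I'll continue with the cage slightly deeper.

Emit:
send_rows(deltas=[[[0.0, -0.003, -0.001], 0], [[0.0, -0.006, -0.002], 0], [[0.0, -0.009, -0.004], 0], [[0.0, -0.012, -0.006], 0], [[0.0, -0.015, -0.008], 0]])

```text
clock: 22.17
tool_pos: [0.5209, -0.0243, 0.2067]
orientation: [179.7, -0.0, -88.1]
force: [-15.2, 2.4, 7.6]
opening: 0.0167
gripper_force: 8.0
```

Emit:
send_rows(deltas=[[[0.0, -0.004, -0.002], 0], [[0.0, -0.008, -0.004], 0], [[0.0, -0.011, -0.006], 0], [[0.0, -0.014, -0.008], 0], [[0.0, -0.017, -0.009], 0]])

```text
clock: 22.58
tool_pos: [0.526, -0.0246, 0.212]
orientation: [178.7, -0.1, -88.2]
force: [-48.9, 10.1, 28.7]
opening: 0.0167
gripper_force: 24.0
```

```bash
python3 - <<'E'
from plan import *
s=ctrl.snapshot("scene");p=ctrl.snapshot("top")
cv2.imwrite('pics/c6.png',np.hstack([cv2.resize(s["color"][200:310,290:390,::-1],(500,550)),cv2.resize(p["color"][190:270,330:370,::-1],(275,550))]))
E
```

```text
(no output)
```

View pics/c6.png

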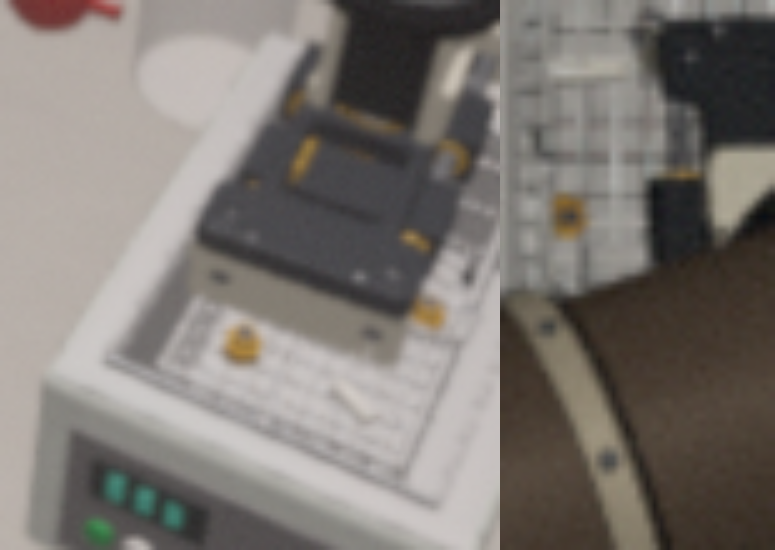

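The push is jamming at 49 N: the basket slid to the tank's back wall and the grip is under the fingertips. I'll back off and re-grasp deeper; both visible nuts and the stir bars are still inside.

Emit:
send_rows(deltas=[[[0.0, 0.01, -0.001], 0], [[0.0, 0.015, -0.002], 0], [[0.0, 0.02, -0.004], 0], [[0.0, 0.02, -0.01], 0], [[0.0, 0.02, -0.02], 0]])

```text
clock: 23.1
tool_pos: [0.5212, -0.024, 0.2309]
orientation: [-180.0, -0.0, -88.0]
force: [0.1, 0.3, 0.0]
opening: 0.0166
gripper_force: 0.0
```

Emit:
send_rows(deltas=[[[-0.02, 0.0, -0.01], 0], [[-0.05, 0.0, -0.02], 0], [[-0.09, 0.0, -0.02], 0], [[-0.13, 0.0, -0.02], 0], [[-0.17, 0.0, -0.02], 0]])

```text
clock: 23.52
tool_pos: [0.5169, 0.1134, 0.2479]
orientation: [-179.9, 0.1, -88.1]
force: [1.0, 0.1, -0.7]
opening: 0.0167
gripper_force: 0.0
```

```bash
python3 - <<'E'
from m import *
o=ctrl.get_obs();print(o["tool_pos"],o["force"])
p=ctrl.snapshot("top");s=ctrl.snapshot("scene")
def bar(p,m):
    n,l,st,c=cv2.connectedComponentsWithStats((m&(p["color"].max(2)<75)).astype(np.uint8))
    k=1+np.argmax(st[1:,4]); q=np.argwhere(l==k)[:,::-1].astype(np.float32)
    v=cv2.fitLine(q,2,0,.01,.01).ravel();t=(q-v[2:])@v[:2];return len(q),[v[2:]+v[:2]*x for x in(t.min(),t.max())]
for n,q in(("top",p),("scene",s)):
    for d in ctrl.cut_out(q,"bail_grip")[:1]:
        N,e=bar(q,d["pixels"]);A,B=[at(q,k,.125) for k in e];dd=A-B
        print(n,d["conf"],N,e,A,B,(A+B)/2,np.linalg.norm(dd),np.degrees(np.arctan2(-dd[0],dd[1])))
cv2.imwrite('pics/c7.png',np.hstack([cv2.resize(p["color"][165:270,315:400,::-1],(400,494)),cv2.resize(s["color"][205:328,295:395,::-1],(400,494))]))
E
```

```text
[0.5169 0.1134 0.2479] [ 1.0108  0.0972 -0.654 ]
scene 0.58 108 [array([336.9256, 264.1827], dtype=float32), array([364.2776, 275.3181], dtype=float32)] [0.5092 0.0059 0.125 ] [ 0.5096 -0.0536  0.125 ] [ 0.5094 -0.0239  0.125 ] 0.05952882385164178 0.37126370866157954
```

View pics/c7.png

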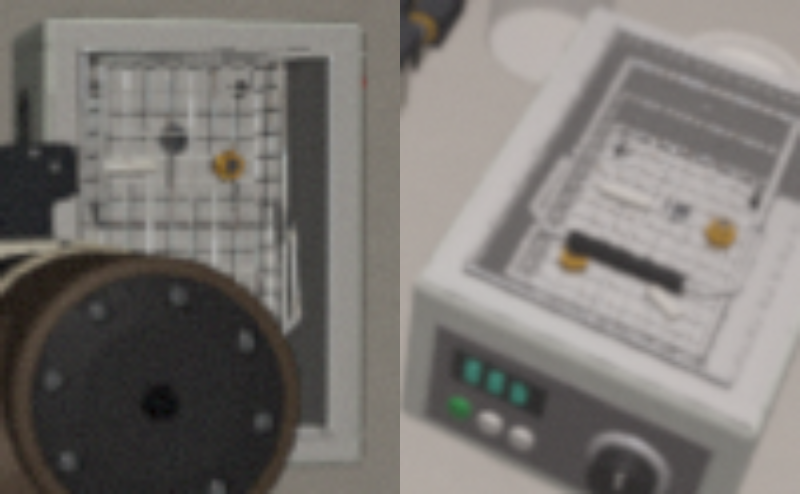

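The scene half shows the grip at about (625,262), i.e. x≈0.508, with the basket now against the tank's back wall. I'll re-approach deeper and follow the arc from that hinge position.

```bash
cat > arc.py <<'E'
from plan import *
def arc(hx,hy,a0,a1,n,off,zoff,yaw=1.5):
    o=ctrl.get_obs();P=np.array(o["tool_pos"]);Q=R.from_euler("xyz",o["orientation"],degrees=True);print(P,o["orientation"],o["force"])
    d=np.array([np.cos(np.radians(yaw)),np.sin(np.radians(yaw))])
    for c in range(n//5):
        rows=[]
        for k in range(5):
            s=(c*5+k+1)/n;s=s*s*(3-2*s);a=a0+(a1-a0)*s
            xy=np.array([hx,hy])+d*(-.065*np.sin(a)+off)
            T=np.array([*xy,.112+.065*np.cos(a)+.047+zoff*s])
            rows.append([[round(float(v),3)+0. for v in Q.inv().apply(T-P)/.8],0])
        print(rows); P=P+Q.apply(np.array(rows[-1][0])*.8)
    print(P)
E
python3 -c "
from plan import *
plan([(.510,-.0245,.21,-88.5,20),(.510,-.0245,.170,-88.5,15)])"
```

```text
from [0.5167 0.1129 0.2472] [-1.7993e+02  2.0000e-02 -8.7920e+01] t 23.72
[[[0.001, 0.0, 0.0], 0.0], [[0.005, 0.0, 0.001], 0.0], [[0.01, 0.001, 0.003], 0.0], [[0.018, 0.002, 0.005], 0.001], [[0.027, 0.002, 0.007], 0.001]]
[[[0.01, 0.001, 0.003], 0.0], [[0.021, 0.002, 0.006], 0.001], [[0.033, 0.003, 0.009], 0.001], [[0.046, 0.004, 0.013], 0.002], [[0.059, 0.005, 0.016], 0.002]]
[[[0.013, 0.001, 0.004], 0.001], [[0.025, 0.002, 0.007], 0.001], [[0.037, 0.003, 0.01], 0.002], [[0.048, 0.004, 0.013], 0.002], [[0.059, 0.005, 0.016], 0.002]]
[[[0.009, 0.001, 0.003], 0.001], [[0.016, 0.001, 0.005], 0.001], [[0.022, 0.002, 0.006], 0.001], [[0.025, 0.002, 0.007], 0.001], [[0.026, 0.002, 0.007], 0.001]]
[[[0.0, 0.0, 0.001], 0.0], [[0.0, 0.0, 0.003], 0.0], [[0.0, 0.0, 0.006], 0.0], [[0.0, 0.0, 0.009], 0.0], [[0.0, 0.0, 0.013], 0.0]]
[[[0.0, 0.0, 0.005], 0.0], [[0.0, 0.0, 0.01], 0.0], [[0.0, 0.0, 0.015], 0.0], [[0.0, 0.0, 0.02], 0.0], [[0.0, 0.0, 0.025], 0.0]]
[[[0.0, 0.0, 0.004], 0.0], [[0.0, 0.0, 0.007], 0.0], [[0.0, 0.0, 0.01], 0.0], [[0.0, 0.0, 0.012], 0.0], [[0.0, 0.0, 0.012], 0.0]]
```

Emit:
send_rows(deltas=[[[0.001, 0.0, 0.0], 0.0], [[0.005, 0.0, 0.001], 0.0], [[0.01, 0.001, 0.003], 0.0], [[0.018, 0.002, 0.005], 0.001], [[0.027, 0.002, 0.007], 0.001]], gripper=0.22)

```text
clock: 24.13
tool_pos: [0.5149, 0.0889, 0.2408]
orientation: [180.0, -0.0, -88.2]
force: [-0.5, -0.1, -1.2]
opening: 0.0194
gripper_force: 0.0
```

Emit:
send_rows(deltas=[[[0.01, 0.001, 0.003], 0.0], [[0.021, 0.002, 0.006], 0.001], [[0.033, 0.003, 0.009], 0.001], [[0.046, 0.004, 0.013], 0.002], [[0.059, 0.005, 0.016], 0.002]])

```text
clock: 24.55
tool_pos: [0.5124, 0.0417, 0.2277]
orientation: [180.0, -0.0, -88.3]
force: [-0.2, -0.7, 1.9]
opening: 0.0192
gripper_force: 0.0
```

Emit:
send_rows(deltas=[[[0.013, 0.001, 0.004], 0.001], [[0.025, 0.002, 0.007], 0.001], [[0.037, 0.003, 0.01], 0.002], [[0.048, 0.004, 0.013], 0.002], [[0.059, 0.005, 0.016], 0.002]])

```text
clock: 24.97
tool_pos: [0.51, -0.0054, 0.2151]
orientation: [-180.0, -0.0, -88.5]
force: [-0.1, 0.6, 0.3]
opening: 0.0196
gripper_force: 0.0
```

Emit:
send_rows(deltas=[[[0.009, 0.001, 0.003], 0.001], [[0.016, 0.001, 0.005], 0.001], [[0.022, 0.002, 0.006], 0.001], [[0.025, 0.002, 0.007], 0.001], [[0.026, 0.002, 0.007], 0.001]])

```text
clock: 25.38
tool_pos: [0.509, -0.0256, 0.2097]
orientation: [180.0, 0.0, -88.6]
force: [0.5, 0.7, -0.6]
opening: 0.0188
gripper_force: 0.0
```

Emit:
send_rows(deltas=[[[0.0, 0.0, 0.001], 0.0], [[0.0, 0.0, 0.003], 0.0], [[0.0, 0.0, 0.006], 0.0], [[0.0, 0.0, 0.009], 0.0], [[0.0, 0.0, 0.013], 0.0]])

```text
clock: 25.8
tool_pos: [0.5091, -0.025, 0.1992]
orientation: [-180.0, 0.0, -88.6]
force: [-0.3, 1.1, -0.4]
opening: 0.0195
gripper_force: 0.0
```

Emit:
send_rows(deltas=[[[0.0, 0.0, 0.005], 0.0], [[0.0, 0.0, 0.01], 0.0], [[0.0, 0.0, 0.015], 0.0], [[0.0, 0.0, 0.02], 0.0], [[0.0, 0.0, 0.025], 0.0]])

```text
clock: 26.22
tool_pos: [0.509, -0.0253, 0.1788]
orientation: [180.0, -0.0, -88.6]
force: [-0.3, 0.6, 0.5]
opening: 0.0191
gripper_force: 0.0
```

Emit:
send_rows(deltas=[[[0.0, 0.0, 0.004], 0.0], [[0.0, 0.0, 0.007], 0.0], [[0.0, 0.0, 0.01], 0.0], [[0.0, 0.0, 0.012], 0.0], [[0.0, 0.0, 0.012], 0.0]])

```text
clock: 26.63
tool_pos: [0.5096, -0.0251, 0.1698]
orientation: [-179.9, 0.0, -88.6]
force: [2.8, -0.3, -1.3]
opening: 0.0196
gripper_force: 1.3
```

Emit:
send_rows(deltas=[[[0.0, -0.001, 0.0], 0.0], [[0.0, -0.002, 0.0], 0.0], [[0.0, -0.003, 0.0], 0.0], [[0.0, -0.003, 0.0], 0.0], [[0.0, -0.003, 0.0], 0.0]])

```text
clock: 27.05
tool_pos: [0.5111, -0.0253, 0.1696]
orientation: [180.0, -0.0, -88.6]
force: [0.1, 0.4, 0.0]
opening: 0.0194
gripper_force: 0.0
```

```bash
python3 -c "
from arc import *
arc(.572,-.0250,1.4,0,40,.0032,.003)"
```

```text
[ 0.51109924 -0.02532158  0.1696315 ] [ 1.79960843e+02 -5.86910440e-03 -8.85888675e+01] [0.11869437 0.36516256 0.04634716]
[[[0.002, 0.0, -0.001], 0], [[0.002, 0.0, -0.001], 0], [[0.002, 0.0, -0.002], 0], [[0.002, -0.001, -0.004], 0], [[0.002, -0.001, -0.005], 0]]
[[[0.0, -0.001, -0.003], 0], [[0.0, -0.001, -0.005], 0], [[0.0, -0.002, -0.007], 0], [[0.0, -0.003, -0.01], 0], [[0.0, -0.004, -0.013], 0]]
[[[0.0, -0.001, -0.003], 0], [[0.0, -0.003, -0.007], 0], [[0.0, -0.005, -0.01], 0], [[0.0, -0.006, -0.013], 0], [[0.0, -0.009, -0.017], 0]]
[[[0.0, -0.002, -0.003], 0], [[0.0, -0.005, -0.006], 0], [[0.0, -0.008, -0.01], 0], [[0.0, -0.011, -0.013], 0], [[0.0, -0.014, -0.016], 0]]
[[[0.0, -0.003, -0.003], 0], [[0.0, -0.007, -0.005], 0], [[0.0, -0.01, -0.008], 0], [[0.0, -0.014, -0.01], 0], [[0.0, -0.017, -0.012], 0]]
[[[0.0, -0.004, -0.001], 0], [[0.0, -0.007, -0.003], 0], [[0.0, -0.011, -0.004], 0], [[0.0, -0.014, -0.005], 0], [[0.0, -0.017, -0.006], 0]]
[[[-0.001, -0.003, -0.001], 0], [[-0.001, -0.006, -0.002], 0], [[-0.001, -0.009, -0.002], 0], [[-0.001, -0.011, -0.002], 0], [[-0.001, -0.013, -0.002], 0]]
[[[0.0, -0.002, -0.001], 0], [[0.0, -0.003, -0.001], 0], [[0.0, -0.004, -0.001], 0], [[0.0, -0.005, -0.001], 0], [[0.0, -0.005, -0.001], 0]]
[ 0.57513872 -0.02453839  0.22718783]
```

Emit:
send_rows(deltas=[[[0.0, -0.001, -0.001], 0], [[0.0, -0.001, -0.001], 0], [[0.0, -0.001, -0.002], 0], [[0.0, -0.002, -0.004], 0], [[0.0, -0.002, -0.005], 0]])

```text
clock: 27.47
tool_pos: [0.5132, -0.0252, 0.174]
orientation: [-180.0, -0.0, -88.6]
force: [-0.0, -0.1, 0.9]
opening: 0.0191
gripper_force: 0.0
```

Emit:
send_rows(deltas=[[[0.0, -0.001, -0.003], 0], [[0.0, -0.001, -0.005], 0], [[0.0, -0.002, -0.007], 0], [[0.0, -0.003, -0.01], 0], [[0.0, -0.004, -0.013], 0]])

```text
clock: 27.88
tool_pos: [0.5155, -0.0252, 0.1841]
orientation: [179.9, -0.0, -88.6]
force: [-3.7, 0.1, 0.5]
opening: 0.0193
gripper_force: 1.8
```

Emit:
send_rows(deltas=[[[0.0, -0.001, -0.003], 0], [[0.0, -0.003, -0.007], 0], [[0.0, -0.005, -0.01], 0], [[0.0, -0.006, -0.013], 0], [[0.0, -0.008, -0.017], 0]])

```text
clock: 28.3
tool_pos: [0.5204, -0.0253, 0.1972]
orientation: [179.7, -0.0, -88.6]
force: [-10.0, 0.6, 3.2]
opening: 0.0192
gripper_force: 4.8
```

The grip sits at the fingertip edge again because the basket slid the last few mm to the wall (hinge x≈0.580). I'll drop deeper around the grip at that position.

Emit:
send_rows(deltas=[[[0.0, 0.003, 0.0], 0], [[0.0, 0.005, 0.004], 0], [[0.0, 0.005, 0.014], 0], [[0.0, 0.005, 0.024], 0], [[0.0, 0.005, 0.034], 0]])

```text
clock: 28.72
tool_pos: [0.5152, -0.0258, 0.1692]
orientation: [179.6, -0.1, -88.6]
force: [-14.8, -0.0, 11.5]
opening: 0.0195
gripper_force: 7.2
```

```bash
python3 -c "
from arc import *
arc(.580,-.0250,1.4,0,50,.0032,.003)"
```

```text
[ 0.51515725 -0.02583907  0.16923731] [ 1.79602918e+02 -6.32351989e-02 -8.86276402e+01] [-14.80203149  -0.01932388  11.5015129 ]
[[[0.001, -0.005, -0.001], 0], [[0.001, -0.005, -0.002], 0], [[0.001, -0.005, -0.002], 0], [[0.001, -0.005, -0.003], 0], [[0.001, -0.006, -0.004], 0]]
[[[0.0, 0.0, -0.002], 0], [[0.0, 0.0, -0.003], 0], [[0.0, -0.001, -0.005], 0], [[0.0, -0.001, -0.007], 0], [[0.0, -0.002, -0.009], 0]]
[[[0.0, 0.0, -0.002], 0], [[0.0, -0.001, -0.004], 0], [[0.0, -0.002, -0.007], 0], [[0.0, -0.003, -0.01], 0], [[0.0, -0.005, -0.012], 0]]
[[[0.0, -0.001, -0.003], 0], [[0.0, -0.002, -0.006], 0], [[0.0, -0.004, -0.008], 0], [[0.0, -0.006, -0.011], 0], [[0.0, -0.008, -0.014], 0]]
[[[0.0, -0.002, -0.002], 0], [[0.0, -0.004, -0.005], 0], [[0.0, -0.006, -0.008], 0], [[0.0, -0.009, -0.01], 0], [[0.0, -0.011, -0.012], 0]]
[[[0.0, -0.003, -0.003], 0], [[0.0, -0.006, -0.005], 0], [[0.0, -0.008, -0.007], 0], [[0.0, -0.011, -0.009], 0], [[0.0, -0.014, -0.011], 0]]
[[[0.0, -0.003, -0.001], 0], [[0.0, -0.006, -0.003], 0], [[0.0, -0.009, -0.004], 0], [[0.0, -0.012, -0.005], 0], [[0.0, -0.014, -0.006], 0]]
[[[0.0, -0.003, -0.001], 0], [[0.0, -0.006, -0.002], 0], [[0.0, -0.008, -0.002], 0], [[0.0, -0.011, -0.003], 0], [[0.0, -0.013, -0.003], 0]]
[[[0.0, -0.002, -0.001], 0], [[0.0, -0.004, -0.001], 0], [[0.0, -0.005, -0.001], 0], [[0.0, -0.007, -0.001], 0], [[0.0, -0.008, -0.002], 0]]
[[[0.0, -0.001, 0.0], 0], [[0.0, -0.002, 0.0], 0], [[0.0, -0.003, 0.0], 0], [[0.0, -0.003, 0.0], 0], [[0.0, -0.004, 0.0], 0]]
[ 0.58355835 -0.02493668  0.22716549]
```

Emit:
send_rows(deltas=[[[0.0, 0.0, -0.002], 0], [[0.0, 0.0, -0.004], 0], [[0.0, 0.0, -0.006], 0], [[0.0, 0.0, -0.008], 0], [[0.0, 0.0, -0.01], 0]])

```text
clock: 29.13
tool_pos: [0.5169, -0.0256, 0.1775]
orientation: [179.8, -0.0, -88.6]
force: [-5.0, -1.3, 1.2]
opening: 0.0195
gripper_force: 2.7
```

Emit:
send_rows(deltas=[[[0.0, -0.001, -0.004], 0], [[0.0, -0.003, -0.009], 0], [[0.0, -0.004, -0.013], 0], [[0.0, -0.006, -0.018], 0], [[0.0, -0.008, -0.022], 0]])

```text
clock: 29.55
tool_pos: [0.525, -0.0252, 0.1963]
orientation: [180.0, -0.0, -88.6]
force: [-2.9, -1.0, 0.6]
opening: 0.0196
gripper_force: 1.3
```

Emit:
send_rows(deltas=[[[0.0, -0.002, -0.004], 0], [[0.0, -0.005, -0.008], 0], [[0.0, -0.008, -0.011], 0], [[0.0, -0.012, -0.014], 0], [[0.0, -0.016, -0.017], 0]])

```text
clock: 29.97
tool_pos: [0.5385, -0.0243, 0.2101]
orientation: [-179.9, 0.0, -88.6]
force: [-0.1, -0.1, 1.1]
opening: 0.0193
gripper_force: 0.5
```

Emit:
send_rows(deltas=[[[0.0, -0.004, -0.003], 0], [[0.0, -0.008, -0.006], 0], [[0.0, -0.012, -0.008], 0], [[0.0, -0.016, -0.01], 0], [[0.0, -0.02, -0.012], 0]])

```text
clock: 30.38
tool_pos: [0.5543, -0.0241, 0.2195]
orientation: [-180.0, 0.0, -88.6]
force: [-0.5, -0.7, -0.5]
opening: 0.0192
gripper_force: 0.2
```

Emit:
send_rows(deltas=[[[0.0, -0.005, -0.002], 0], [[0.0, -0.01, -0.003], 0], [[0.0, -0.015, -0.004], 0], [[0.0, -0.02, -0.005], 0], [[0.0, -0.024, -0.006], 0]])

```text
clock: 30.8
tool_pos: [0.5735, -0.0237, 0.2241]
orientation: [180.0, -0.0, -88.6]
force: [-0.1, 0.4, -0.4]
opening: 0.0193
gripper_force: 0.0
```

```bash
python3 - <<'E'
from plan import *
s=ctrl.snapshot("scene");o=ctrl.get_obs();print(o["tool_pos"])
cv2.imwrite('pics/c8.png',cv2.resize(s["color"][180:330,280:400,::-1],(480,600)))
E
```

```text
[ 0.57400069 -0.02364515  0.22424714]
```

View pics/c8.png

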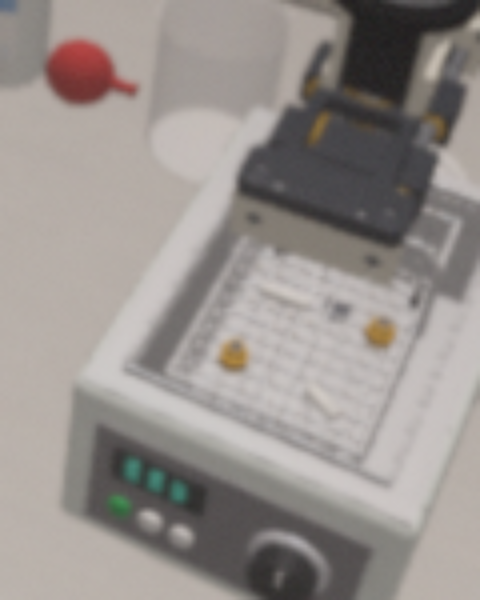

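The bail is now up under the gripper and all four parts are in the basket. I'll grip it.

Emit:
send_rows(deltas=[[[0, 0, 0], 0], [[0, -0.001, 0], 0], [[0, -0.002, 0], 0], [[0, -0.002, 0], 0], [[0, -0.002, 0], 0]], gripper=0)

```text
clock: 31.27
tool_pos: [0.5742, -0.0237, 0.224]
orientation: [180.0, -0.0, -88.6]
force: [-1.7, 0.4, 0.8]
opening: 0.0122
gripper_force: 30.0
```

Emit:
send_rows(deltas=[[[0, 0, 0], 0], [[0, 0, 0], 0], [[0, 0, 0], 0], [[0, 0, 0], 0], [[0, 0, 0], 0]])

```text
clock: 31.68
tool_pos: [0.5744, -0.0237, 0.2241]
orientation: [180.0, -0.0, -88.6]
force: [-1.2, -0.5, 0.6]
opening: 0.0122
gripper_force: 30.0
```

Emit:
send_rows(deltas=[[[0, 0, -0.001], 0], [[0, 0, -0.003], 0], [[0, 0, -0.006], 0], [[0, 0, -0.009], 0], [[0, 0, -0.012], 0]])

```text
clock: 32.1
tool_pos: [0.5744, -0.0237, 0.2337]
orientation: [180.0, -0.0, -88.6]
force: [-0.2, 0.2, -6.2]
opening: 0.0116
gripper_force: 30.0
```

```bash
python3 -c "
from plan import *
o=ctrl.get_obs();print(o['force']);w=o['orientation'][2]
plan([(.565,-.0237,.25,w,10),(.564,-.0237,.344,w,35)])"
```

```text
[-0.21949309  0.21705516 -6.19054095]
from [ 0.5744 -0.0237  0.2337] [179.96  -0.   -88.59] t 32.1
[[[0.0, 0.0, -0.001], 0.0], [[0.0, 0.001, -0.002], 0.0], [[0.0, 0.003, -0.004], 0.0], [[0.0, 0.004, -0.007], 0.0], [[0.0, 0.006, -0.01], 0.0]]
[[[0.0, 0.002, -0.003], 0.0], [[0.0, 0.003, -0.006], 0.0], [[0.0, 0.005, -0.008], 0.0], [[0.0, 0.005, -0.01], 0.0], [[0.0, 0.006, -0.01], 0.0]]
[[[0.0, 0.0, -0.001], 0.0], [[0.0, 0.0, -0.001], 0.0], [[0.0, 0.0, -0.003], 0.0], [[0.0, 0.0, -0.005], 0.0], [[0.0, 0.0, -0.007], 0.0]]
[[[0.0, 0.0, -0.003], 0.0], [[0.0, 0.0, -0.006], 0.0], [[0.0, 0.0, -0.009], 0.0], [[0.0, 0.0, -0.013], 0.0], [[0.0, 0.0, -0.017], 0.0]]
[[[0.0, 0.0, -0.004], 0.0], [[0.0, 0.0, -0.008], 0.0], [[0.0, 0.0, -0.013], 0.0], [[0.0, 0.0, -0.018], 0.0], [[0.0, 0.0, -0.023], 0.0]]
[[[0.0, 0.0, -0.005], 0.0], [[0.0, 0.0, -0.01], 0.0], [[0.0, 0.0, -0.015], 0.0], [[0.0, 0.0, -0.02], 0.0], [[0.0, 0.001, -0.025], 0.0]]
[[[0.0, 0.0, -0.004], 0.0], [[0.0, 0.0, -0.009], 0.0], [[0.0, 0.0, -0.014], 0.0], [[0.0, 0.0, -0.018], 0.0], [[0.0, 0.0, -0.023], 0.0]]
[[[0.0, 0.0, -0.004], 0.0], [[0.0, 0.0, -0.007], 0.0], [[0.0, 0.0, -0.011], 0.0], [[0.0, 0.0, -0.014], 0.0], [[0.0, 0.0, -0.016], 0.0]]
[[[0.0, 0.0, -0.003], 0.0], [[0.0, 0.0, -0.004], 0.0], [[0.0, 0.0, -0.006], 0.0], [[0.0, 0.0, -0.007], 0.0], [[0.0, 0.0, -0.007], 0.0]]
```

Emit:
send_rows(deltas=[[[0.0, 0.0, -0.001], 0.0], [[0.0, 0.001, -0.002], 0.0], [[0.0, 0.003, -0.004], 0.0], [[0.0, 0.004, -0.007], 0.0], [[0.0, 0.006, -0.01], 0.0]])

```text
clock: 32.52
tool_pos: [0.57, -0.0237, 0.2421]
orientation: [-180.0, 0.0, -88.6]
force: [-0.6, 0.1, -6.0]
opening: 0.0121
gripper_force: 29.9
```

Emit:
send_rows(deltas=[[[0.0, 0.002, -0.003], 0.0], [[0.0, 0.003, -0.006], 0.0], [[0.0, 0.005, -0.008], 0.0], [[0.0, 0.005, -0.01], 0.0], [[0.0, 0.006, -0.01], 0.0]])

```text
clock: 32.93
tool_pos: [0.5651, -0.0239, 0.2502]
orientation: [-180.0, 0.0, -88.6]
force: [-0.7, -0.1, -6.4]
opening: 0.0118
gripper_force: 29.9
```

Emit:
send_rows(deltas=[[[0.0, 0.0, -0.001], 0.0], [[0.0, 0.0, -0.001], 0.0], [[0.0, 0.0, -0.003], 0.0], [[0.0, 0.0, -0.005], 0.0], [[0.0, 0.0, -0.007], 0.0]])

```text
clock: 33.35
tool_pos: [0.5651, -0.0239, 0.2555]
orientation: [180.0, -0.0, -88.6]
force: [0.0, -0.2, -4.9]
opening: 0.0118
gripper_force: 29.9
```

```bash
python3 - <<'E'
from plan import *
s=ctrl.snapshot("scene");o=ctrl.get_obs();print(o["tool_pos"],o["force"])
cv2.imwrite('pics/c9.png',cv2.resize(s["color"][180:330,280:400,::-1],(480,600)))
E
```

```text
[ 0.56521388 -0.02391667  0.25586537] [ 0.4004655   0.45675265 -5.70759106]
```

View pics/c9.png

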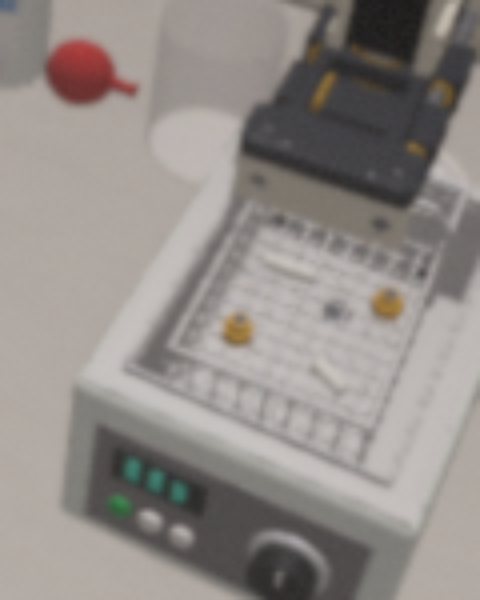

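The crop shows the basket rising level, with all four parts inside. I'll continue the lift.

Emit:
send_rows(deltas=[[[0.0, 0.0, -0.003], 0.0], [[0.0, 0.0, -0.006], 0.0], [[0.0, 0.0, -0.009], 0.0], [[0.0, 0.0, -0.013], 0.0], [[0.0, 0.0, -0.017], 0.0]])

```text
clock: 33.82
tool_pos: [0.565, -0.0239, 0.2693]
orientation: [-180.0, 0.0, -88.6]
force: [0.1, -0.0, -4.9]
opening: 0.0116
gripper_force: 29.9
```

Emit:
send_rows(deltas=[[[0.0, 0.0, -0.004], 0.0], [[0.0, 0.0, -0.008], 0.0], [[0.0, 0.0, -0.013], 0.0], [[0.0, 0.0, -0.018], 0.0], [[0.0, 0.0, -0.023], 0.0]])

```text
clock: 34.23
tool_pos: [0.565, -0.0239, 0.2878]
orientation: [-180.0, -0.0, -88.6]
force: [0.3, 0.2, -6.0]
opening: 0.012
gripper_force: 29.9
```

Emit:
send_rows(deltas=[[[0.0, 0.0, -0.005], 0.0], [[0.0, 0.0, -0.01], 0.0], [[0.0, 0.0, -0.015], 0.0], [[0.0, 0.0, -0.02], 0.0], [[0.0, 0.001, -0.025], 0.0]])

```text
clock: 34.65
tool_pos: [0.5642, -0.0239, 0.3077]
orientation: [-180.0, -0.0, -88.6]
force: [0.1, 0.7, -4.8]
opening: 0.0119
gripper_force: 29.9
```

Emit:
send_rows(deltas=[[[0.0, 0.0, -0.004], 0.0], [[0.0, 0.0, -0.009], 0.0], [[0.0, 0.0, -0.014], 0.0], [[0.0, 0.0, -0.018], 0.0], [[0.0, 0.0, -0.023], 0.0]])

```text
clock: 35.07
tool_pos: [0.5641, -0.0239, 0.326]
orientation: [180.0, 0.0, -88.6]
force: [-0.5, 0.0, -4.9]
opening: 0.012
gripper_force: 29.9
```

Emit:
send_rows(deltas=[[[0.0, 0.0, -0.004], 0.0], [[0.0, 0.0, -0.007], 0.0], [[0.0, 0.0, -0.011], 0.0], [[0.0, 0.0, -0.014], 0.0], [[0.0, 0.0, -0.016], 0.0]])

```text
clock: 35.48
tool_pos: [0.5643, -0.0239, 0.3389]
orientation: [-180.0, 0.0, -88.6]
force: [1.1, -0.5, -4.2]
opening: 0.012
gripper_force: 29.9
```

Emit:
send_rows(deltas=[[[0.0, 0.0, -0.003], 0.0], [[0.0, 0.0, -0.006], 0.0], [[0.0, 0.0, -0.008], 0.0], [[0.0, 0.0, -0.01], 0.0], [[0.0, 0.0, -0.01], 0.0]])

```text
clock: 35.9
tool_pos: [0.5643, -0.0239, 0.3469]
orientation: [-180.0, -0.0, -88.6]
force: [-0.3, 0.2, -5.1]
opening: 0.0122
gripper_force: 29.9
```

Emit:
send_rows(deltas=[[[0, 0, 0], 0], [[0, 0, 0], 0], [[0, 0, 0], 0], [[0, 0, 0], 0], [[0, 0, 0], 0]])

```text
clock: 36.32
tool_pos: [0.5642, -0.0239, 0.3465]
orientation: [180.0, -0.0, -88.6]
force: [0.3, 0.7, -5.0]
opening: 0.0119
gripper_force: 29.9
```

Emit:
send_rows(deltas=[[[0, 0, 0], 0], [[0, 0, 0], 0], [[0, 0, 0], 0], [[0, 0, 0], 0], [[0, 0, 0], 0]])

```text
clock: 36.73
tool_pos: [0.5642, -0.0239, 0.3466]
orientation: [180.0, -0.0, -88.6]
force: [0.3, 0.2, -5.7]
opening: 0.0122
gripper_force: 29.9
```

```bash
python3 - <<'E'
from plan import *
s=ctrl.snapshot("scene");o=ctrl.get_obs();print(o["tool_pos"],o["force"],o["moment"])
save(s,"s10")
E
```

```text
[ 0.56418501 -0.02389505  0.34656565] [ 0.07422532 -0.10374731 -5.88156812] [ 0.08373515 -0.02632108 -0.01840517]
```

View pics/s10.png

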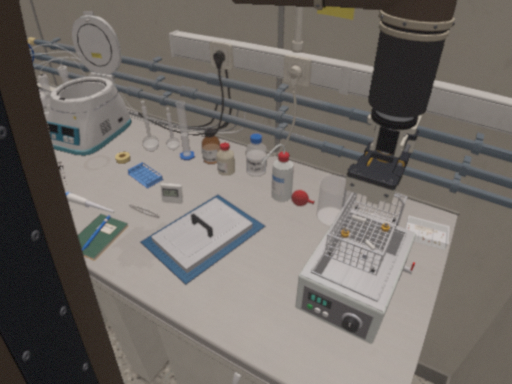

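The lid lies flat on the mat near (203,233). The basket hangs level over the tank near (365,240), with its contents inside.

```bash
python3 -c "
from plant import ctrl
print(ctrl.close_job())"
```

```text
the job is handed in; nothing more can be done
None
```

I handed in the job at about 37 s: the lid is released flat on the mat, and the basket hangs still and level by its upright handle over the tank, underside about 170 mm above the bench (from the lift height), with no verdict returned; parts last all seen inside early in the lift, and an earlier handle attempt jammed at 57 N on the wrist and slid the basket to the tank's back wall.

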